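# Load, bolt down and pressurise a small vial reactor

### The arm

A 6-joint arm with a two-finger parallel gripper is mounted at the origin on the work surface. World frame = base frame: x ahead of the robot, y to its left, z up, the work surface at z = 0. Lengths are in m, angles in rad, forces in N, time in s.
With the tool pointing down it reaches from about 0.25 to 0.775 m from the base axis. Payload 4 kg.
Tool frame: the origin (TCP) lies on the mounting face of the last link; the fingertips stand 199 mm ahead of it and the grasp point (between the pads) lies 180 mm ahead of it; z points along the fingers, y is the direction in which the jaws open and shut (so a half turn about z gives the same grasp; the last joint's range is limited). The gripper opens to 94 mm and grips with 3 to 60 N. Pads are 16 mm wide; open, the fingers measure 119 mm over their backs; the gripper's body (75 mm by 177 mm) begins 78 mm behind the grasp point.
Start: joints at [1.001, 0.087, 1.371, -0, 1.684, -0.103], TCP at [0.248, 0.491, 0.405] pointing down, gripper open.
Joint ranges: [-3.1, 3.1], [-0.76, 2.03], [0.27, 2.55], [-1.08, 4.22], [0.17, 2.65], [-2.57, 2.57]. Speed limits (rad/s): [2.79, 2.79, 3.14, 3.14, 3.14, 3.14].

### API

Orientations are given as a rotation vector (axis times angle).
In Python, from workcell import ctrl gives the robot as it stands.
- The arm moves only by the tool servo_tool, never from a script. Its argument "targets" is a list of rows, each a list of 7 numbers: the shift along the tool's x, y, z scaled (see below), then the turn, a rotation vector about the tool's x, y, z scaled (see below), then the gripper command: -1 is shut, 1 is fully open, values between are in proportion. A call has 1 to 12 rows; each row is the pose to reach, as a shift and turn from the pose commanded when the call began, along the tool's axes at that moment; what a row does not reach only later rows make up. The controller multiplies each number of a shift by 0.25 m and each number of a turn by 90 degrees. A row lasts 1/8 s, in which the tool goes at most 62.5 mm and 10.7 degrees, less where a joint would pass 70% of its speed; a pose out of reach is approached as far as the arm can. A call with a number of a shift or a turn outside -1 to 1 is refused whole. A call with a gripper value outside its range is refused whole. The fingers move at their own pace and stop on an object; "newtons" is the grip in N (left out, the last holds). Time passes only in rows, so rows that repeat a pose let the fingers close. It gives the time, the measured TCP pose, the force and the opening at its end, in the units of the state.
- ctrl.observe(): the state, without advancing time (a new reading comes with each control period).
- ctrl.camera(name): name is "scene" or "top" or "wrist"; returns (picture, depth): 400x640x3 uint8, red, green, blue; 400x640 float32, m along the optical axis (not along the pixel's ray), 0 where there is no reading.
- ctrl.camera_info(name): a dict with "intrinsics" (3x3 intrinsics, pixels), "rvec" (rotation vector, rad) and "tvec" (3), from world to camera coordinates, as OpenCV has them. Camera axes: x right, y down, z forward; pixel columns grow to the right and rows downward; lengths in m; the calibration is good to about 2 mm. The wrist camera is an equidistant fisheye: a pixel r from the principal point sees the ray r / f radians off the axis. A picture is of the moment at which its call begins: read the wrist's pose just before it. camera_info takes no time and is no camera call; for the wrist camera it gives the pose at the moment of the call.
- ctrl.finish_job(): hands the job in, once; it reports no verdict.
The state is a dict: "time": time; "qpos": joint angles; "joint_velocities": joint speeds; "tau": joint torques, N m; "tcp_pos": TCP position; "tcp_rot": TCP orientation; "force": force on the tool from outside, world axes, zero at the start; "wrist_torque": the same for the moment, N m; "grip_width": finger opening in m.
Only numpy, scipy, OpenCV 4.12 (cv2) and the standard library are available. Lean on these libraries where they do the work, as an engineer would, in place of code of your own. Each camera call takes 0.05 s, during which the arm holds its last target.

### The job

Stand every vial from the green mat in the pressure vessel, one to a well, then lay the blue flange cover on the vessel so that it sits fully home. Snug the four wing knobs clockwise in two rounds, each round crosswise (a knob, then the diagonally opposite one, then the other two): first all four to about half way (45 degrees), then all four right up to their stop. Only then open the yellow gas valve lever to the green 45-degree mark and let go, leaving the other things on the bench where they stand.

Things in the scene. Friction and masses are not known exactly. Their poses are not given: they have to be found in the camera images.
- vessel: fixed aluminium box, 180 x 180 mm, 71 mm high to its open rim (origin: centre of its underside; z up). Inside: 136 x 136 mm, floor 35 mm above the bench, in it four round wells 32 mm wide at x = +-28, y = +-28 mm, bottoms 9 mm above the bench. Brass ball valve on its +y side, blue panel on its -x face. Placed and turned anew each time
- cover: loose blue flange cover 184 x 184 mm, ~0.75 kg. Origin: centre under its rubber spigot (129 mm square, lowest 3 mm 123, 6 mm deep, drops into the mouth). Plate 6 to 18 mm above origin. Seated: plate on the rim, origin 65 mm above the bench, edges along the vessel's (any quarter turn). Handle bar at centre: 76 mm along x, 12 mm wide, 45 to 59 mm above origin, posts at its ends
- knob_a (a joint): turning of the wing knob at the cover's -x, -y corner, rad: 0 = loose (stop), bar along the cover's x; grows CLOCKWISE seen from above; about 0.75 = half way, bar at 45 degrees; 1.5 = snug against its stop, bar along the cover's y. It stays where left (friction about 0.05 N m)
- knob_b (a joint): turning of the wing knob at the cover's -x, +y (neighbour of a and c) corner, rad: 0 = loose (stop), bar along the cover's x; grows CLOCKWISE seen from above; about 0.75 = half way, bar at 45 degrees; 1.5 = snug against its stop, bar along the cover's y. It stays where left (friction about 0.05 N m)
- knob_c (a joint): turning of the wing knob at the cover's +x, +y (diagonal to a) corner, rad: 0 = loose (stop), bar along the cover's x; grows CLOCKWISE seen from above; about 0.75 = half way, bar at 45 degrees; 1.5 = snug against its stop, bar along the cover's y. It stays where left (friction about 0.05 N m)
- knob_d (a joint): turning of the wing knob at the cover's +x, -y (diagonal to b) corner, rad: 0 = loose (stop), bar along the cover's x; grows CLOCKWISE seen from above; about 0.75 = half way, bar at 45 degrees; 1.5 = snug against its stop, bar along the cover's y. It stays where left (friction about 0.05 N m)
- knob_a_grip (a point): centre of that knob's black bar, on its axis, 21 mm above the plate's top. Bar: 38 mm long along this point's x (red tip at +x), 10 mm wide in y, 22 mm tall (10 to 32 mm above the plate), over a round collar 24 mm wide, 11 mm high. The point turns with the knob
- knob_b_grip (a point): centre of that knob's black bar, on its axis, 21 mm above the plate's top. Bar: 38 mm long along this point's x (red tip at +x), 10 mm wide in y, 22 mm tall (10 to 32 mm above the plate), over a round collar 24 mm wide, 11 mm high. The point turns with the knob
- knob_c_grip (a point): centre of that knob's black bar, on its axis, 21 mm above the plate's top. Bar: 38 mm long along this point's x (red tip at +x), 10 mm wide in y, 22 mm tall (10 to 32 mm above the plate), over a round collar 24 mm wide, 11 mm high. The point turns with the knob
- knob_d_grip (a point): centre of that knob's black bar, on its axis, 21 mm above the plate's top. Bar: 38 mm long along this point's x (red tip at +x), 10 mm wide in y, 22 mm tall (10 to 32 mm above the plate), over a round collar 24 mm wide, 11 mm high. The point turns with the knob
- valve (a joint): opening angle of the gas valve lever, rad: 0 = closed, lever along the vessel's -x (red mark); grows CLOCKWISE seen from above towards the vessel's +y (black mark, 1.57, fully open); the green mark is at 0.785 (45 degrees). Stays where left (friction about 0.12 N m)
- valve_axis (a point): turning axis of the valve lever at the middle height of its bar, 98 mm above the bench, 137 mm to the vessel's +y of its centre; axes as the vessel's
- valve_grip (a point): point to grip on the yellow lever bar, 45 mm out from its axis, at mid height; the bar is 10 mm wide (this point's y), 20 mm tall, runs along this point's x and ends 68 mm from the axis. Turns with the lever
- mat: fixed green mat 170 x 170 x 4 mm on which the vials stand at the start. Origin: centre of its underside
- vial0: capped amber glass vial, round, 28 mm diameter, 52 mm tall (lowest 12 mm a heavy steel foot, top 12 mm the 27 mm white cap), 85 g. Origin: centre of its bottom. In a well its bottom is 9 mm above the bench and it stands 26 mm out of the inner floor. Two to four of them are present
- vial1: capped amber glass vial, round, 28 mm diameter, 52 mm tall (lowest 12 mm a heavy steel foot, top 12 mm the 27 mm white cap), 85 g. Origin: centre of its bottom. In a well its bottom is 9 mm above the bench and it stands 26 mm out of the inner floor. Two to four of them are present
- vial2: capped amber glass vial, round, 28 mm diameter, 52 mm tall (lowest 12 mm a heavy steel foot, top 12 mm the 27 mm white cap), 85 g. Origin: centre of its bottom. In a well its bottom is 9 mm above the bench and it stands 26 mm out of the inner floor. Two to four of them are present
- vial3: capped amber glass vial, round, 28 mm diameter, 52 mm tall (lowest 12 mm a heavy steel foot, top 12 mm the 27 mm white cap), 85 g. Origin: centre of its bottom. In a well its bottom is 9 mm above the bench and it stands 26 mm out of the inner floor. Two to four of them are present
- tipbox: bystander: purple tip box with clear lid, 87 x 122 x 78 mm, origin under its centre; leave alone
- beaker: bystander: glass beaker, 68 mm wide, 90 mm tall, origin under its centre; leave alone
- centrifuge: bystander: white mini centrifuge, 156 mm wide, 95 mm tall, origin under its centre; leave alone

How it is judged:
By the outcome, as a careful person would: the job done as asked, in the order asked, and still so for the second after the job is handed in, with the robot touching nothing.
Of vial0, vial1, vial2, vial3 only 2 to 4 are there at a start; the rules pass over those that are not, and their reading is None.
At some moment in a run one of vial0, vial1, vial2, vial3 may be knocked a few centimetres aside while the robot is not near it.
It also fails if it takes over 210 s, if anything falls off the work surface, if the arm or the gripper's body presses on something with over 40 N, if the wrist force passes 120 N, or if a joint passes its speed limit or range.

## Working session

There is one attempt and no reset: what is moved stays moved. The work goes in short steps, Python scripts to look and compute and a tool call to move; the robot and the scene stay as the last step left them, time stands still between calls to the robot, and variables do not carry over. Pictures are saved under pics/ and viewed, and the job is handed in when it is done.

Besides the shell and the picture viewer there is one more tool, called after ">>>" by a JSON object that holds its "fn" and its "kwargs". servo_tool: Moves the arm, as the interface text tells. Its arguments: {"type":"object","properties":{"targets":{"type":"array","items":{"type":"array","items":{"type":"number","minimum":-1,"maximum":1}}},"newtons":{"type":"number"}},"required":["targets"]}

```bash
ls; mkdir -p pics; python3 - <<'E'
from workcell import ctrl
import cv2,numpy as np
print(ctrl.observe())
for n in ["scene","top","wrist"]:
    i=ctrl.camera_info(n);p,d=ctrl.camera(n)
    print(n,i)
    cv2.imwrite(f"pics/{n}0.png",p[:,:,::-1]);np.save(f"{n}0.npy",d)
E
```

```text
pics
{'time': 0.0, 'qpos': array([ 1.00085217e+00,  8.79904723e-02,  1.37224533e+00, -3.73075436e-05,
        1.68361551e+00, -1.03121213e-01]), 'joint_velocities': array([-0.00041651, -0.00045328,  0.0007856 ,  0.0002186 ,  0.00034961,
        0.00053101]), 'tau': array([ 5.19869161e-05, -3.40182710e+01, -3.02425432e+01,  7.18115154e-02,
        3.31320707e-02, -1.70147860e-04]), 'tcp_pos': array([0.24749037, 0.49105185, 0.40348883]), 'tcp_rot': array([-0.72648507, -3.05570722,  0.00336735]), 'force': array([ 0.53375509, -0.51090131,  0.45513342]), 'wrist_torque': array([ 0.05965893,  0.02274327, -0.05593294]), 'grip_width': 0.09391450840179826}
scene {'intrinsics': array([[419.0386431 ,   0.        , 322.92304455],
       [  0.        , 419.0386431 , 200.09755594],
       [  0.        ,   0.        ,   1.        ]]), 'rvec': array([ 2.22288702,  1.44308518, -0.41982575]), 'tvec': array([-0.22803314, -0.37419797,  1.4781912 ])}
top {'intrinsics': array([[405.17765101,   0.        , 321.29996463],
       [  0.        , 405.17765101, 196.31903216],
       [  0.        ,   0.        ,   1.        ]]), 'rvec': array([ 2.09272678, -2.14298354,  0.20475238]), 'tvec': array([0.047019  , 0.56335803, 1.18703064])}
wrist {'intrinsics': array([[309.70691629,   0.        , 314.6633197 ],
       [  0.        , 309.70691629, 200.48613225],
       [  0.        ,   0.        ,   1.        ]]), 'rvec': array([-2.47420917, -1.52389208, -0.20199276]), 'tvec': array([-0.54833624, -0.02897702,  0.39059835])}
```

View pics/top0.png

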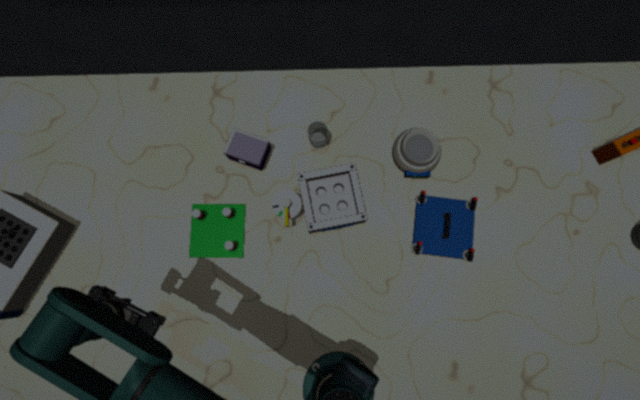

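View pics/scene0.png

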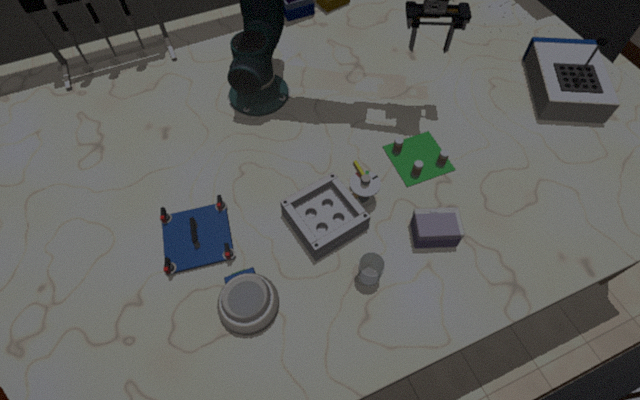

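View pics/wrist0.png

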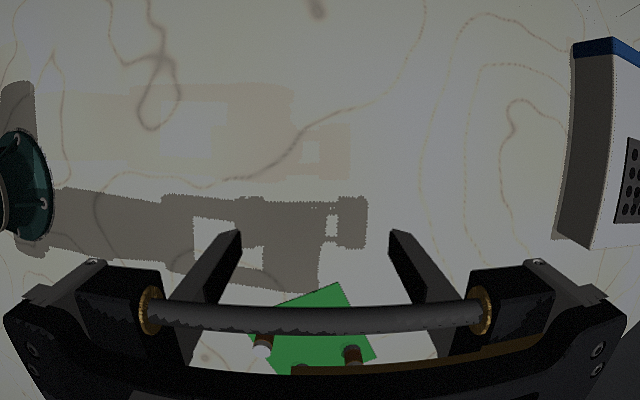

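```bash
cat > h.py <<'E'
import numpy as np,cv2
from scipy.spatial.transform import Rotation as Rn
from workcell import ctrl
def cam(n):
    i=ctrl.camera_info(n); return i["intrinsics"],Rn.from_rotvec(i["rvec"]).as_matrix(),np.array(i["tvec"])
def rays(n,uv,c):
    K,R,t=c; uv=np.atleast_2d(np.float64(uv))
    x=(uv[:,0]-K[0,2])/K[0,0];y=(uv[:,1]-K[1,2])/K[1,1]
    if n=="wrist":
        r=np.hypot(x,y);s=np.where(r>1e-9,np.sin(r)/np.maximum(r,1e-9),1)
        d=np.stack([x*s,y*s,np.cos(r)],1)
    else: d=np.stack([x,y,np.ones_like(x)],1)
    return -R.T@t, d@R
def plane(n,uv,z,c):
    o,d=rays(n,uv,c); return (o+d*((z-o[2])/d[:,2])[:,None])[:,:2]
def proj(n,P,c):
    K,R,t=c;q=np.atleast_2d(P)@R.T+t
    if n=="wrist":
        rr=np.hypot(q[:,0],q[:,1]);th=np.arctan2(rr,q[:,2]);s=th/np.maximum(rr,1e-9)
        x=q[:,0]*s;y=q[:,1]*s
    else: x=q[:,0]/q[:,2];y=q[:,1]/q[:,2]
    return np.stack([K[0,0]*x+K[0,2],K[1,1]*y+K[1,2]],1)
def depthz(n,dm,c):
    v,u=np.mgrid[0:400,0:640];uv=np.stack([u.ravel(),v.ravel()],1)
    o,d=rays(n,uv,c);K,R,t=c
    dc=d@R.T; P=o+d*(dm.ravel()/dc[:,2])[:,None]
    return P.reshape(400,640,3)
def rect(n,img,z,c,x0,x1,y0,y1,res=0.001):
    # metric view: rows = x decreasing downward, cols = y decreasing
    xs=np.arange(x1,x0,-res);ys=np.arange(y1,y0,-res)
    X,Y=np.meshgrid(xs,ys,indexing="ij");P=np.stack([X.ravel(),Y.ravel(),np.full(X.size,z)],1)
    m=proj(n,P,c).reshape(len(xs),len(ys),2).astype(np.float32)
    return cv2.remap(img,m,None,cv2.INTER_LINEAR)
def pose():
    s=ctrl.observe();return np.array(s["tcp_pos"]),Rn.from_rotvec(s["tcp_rot"]),s
def go(g=None,tip_yaw=None):
    """g: grasp point target world (180mm ahead), yaw: direction of jaw (tool y) world angle rad; prints shift/turn numbers"""
    p,R,s=pose(); a=np.array(g,float)
    jaw=np.array([np.cos(tip_yaw),np.sin(tip_yaw),0]);z=np.array([0,0,-1.])
    best=None
    for sg in (1,-1):
        y=jaw*sg;x=np.cross(y,z);T=Rn.from_matrix(np.stack([x,y,z],1))
        rv=(R.inv()*T).as_rotvec()
        q6=s["qpos"][5]+rv[2]
        if abs(q6)<2.4 and (best is None or abs(rv[2])<abs(best[0][2])): best=(rv,T)
    rv,T=best
    tcp=a-0.18*T.apply([0,0,1])
    sh=R.inv().apply(tcp-p)
    print("shift",np.round(sh/.25,4),"turn",np.round(rv/(np.pi/2),4),"q6",np.round(s["qpos"][5],3),"grasp now",np.round(p+R.apply([0,0,.18]),4))
E
python3 - <<'E'
from h import *
for n in ["top","scene"]:
    c=cam(n);d=np.load(f"{n}0.npy");P=depthz(n,d,c)
    if n=="top":
        for nm,(u,v) in dict(mat=(205,240),v1=(199,212),v2=(229,211),v3=(232,244),rim=(303,200),floor=(335,198),cover=(430,226),handle=(446,225),bench=(380,250)).items(): print(nm,np.round(P[v,u],3))
    print(n,-c[1].T@c[2])
p,R,s=pose();print("R",np.round(R.as_matrix(),3))
c=cam("wrist");o=-c[1].T@c[2];print("cam in tool",R.inv().apply(o-p),"axis in tool",R.inv().apply(c[1][2]))
img=cv2.imread("pics/top0.png")
c=cam("top")
big=cv2.convertScaleAbs(cv2.resize(img[120:270,180:490],None,fx=2.58,fy=2.58,interpolation=cv2.INTER_CUBIC),alpha=1.8)
cv2.imwrite("pics/topbig.png",big)
E
```

```text
mat [0.444 0.401 0.004]
v1 [0.525 0.408 0.053]
v2 [0.525 0.316 0.057]
v3 [0.425 0.304 0.058]
rim [0.551 0.089 0.07 ]
floor [ 0.562 -0.009  0.034]
cover [ 0.469 -0.301  0.021]
handle [ 0.467 -0.34   0.057]
bench [ 0.4   -0.146 -0.001]
top [0.32367802 0.03377236 1.273859  ]
scene [ 1.09781472 -0.2276601   1.05832234]
R [[-0.893  0.45  -0.001]
 [ 0.45   0.893 -0.001]
 [ 0.    -0.002 -1.   ]]
cam in tool [ 0.07510212 -0.00061303  0.02054325] axis in tool [-2.64442140e-01 -4.14899639e-04  9.64401463e-01]
```

View pics/topbig.png

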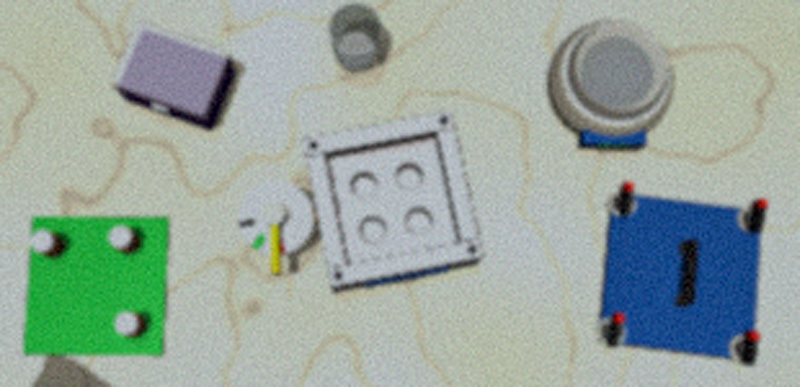

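```bash
python3 - <<'E'
from h import *
import sys
def rep(n):
    c=cam(n);img=cv2.imread(f"pics/{n}0.png");hsv=cv2.cvtColor(img,cv2.COLOR_BGR2HSV)
    # blue cover
    m=cv2.inRange(hsv,(100,120,40),(125,255,255))
    N,l,st,ce=cv2.connectedComponentsWithStats(m)
    k=1+np.argmax(st[1:,4]);m=(l==k).astype(np.uint8);m=cv2.morphologyEx(m,cv2.MORPH_CLOSE,np.ones((9,9)))
    ct=max(cv2.findContours(m,0,cv2.CHAIN_APPROX_NONE)[0],key=cv2.contourArea)[:,0]
    w=plane(n,ct,0.018,c);r=cv2.minAreaRect((w*1000).astype(np.float32));print(n,"cover",r)
    m=cv2.inRange(hsv,(50,120,40),(70,255,255))
    N,l,st,ce=cv2.connectedComponentsWithStats(m);k=1+np.argmax(st[1:,4]);ct=cv2.findContours((l==k).astype(np.uint8),0,cv2.CHAIN_APPROX_NONE)[0]
    ct=max(ct,key=cv2.contourArea)[:,0];w=plane(n,ct,0.004,c);print("mat",cv2.minAreaRect((w*1000).astype(np.float32)))
    m=cv2.inRange(hsv,(20,150,60),(35,255,255));u=np.argwhere(m)[:,::-1];u=u
    if n=="top":u=u[(abs(u[:,0]-285)<40)&(abs(u[:,1]-215)<30)]
    else: u=u[(abs(u[:,0]-360)<40)&(abs(u[:,1]-170)<40)]
    w=plane(n,u,0.108,c);print("lever",len(u),w.mean(0),cv2.fitLine((w*1000).astype(np.float32),cv2.DIST_L2,0,.01,.01).ravel())
rep("top");rep("scene")
n="top";c=cam(n);img=cv2.imread("pics/top0.png")
v=rect(n,img,0.071,c,0.43,0.68,-0.14,0.14,.0005);cv2.imwrite("pics/ves_rect.png",cv2.convertScaleAbs(v,alpha=1.8))
c=cam("scene");img=cv2.imread("pics/scene0.png")
v=rect("scene",img,0.071,c,0.43,0.68,-0.14,0.14,.0005);cv2.imwrite("pics/ves_rect2.png",cv2.convertScaleAbs(v,alpha=1.8))
E
```

```text
top cover ((467.23406982421875, -344.41400146484375), (180.6856231689453, 180.6466064453125), 81.13732147216797)
mat ((473.8203125, 364.0302429199219), (167.4403839111328, 167.22268676757812), 88.6198501586914)
lever 52 [0.49724251 0.13645168] [ 9.9996877e-01 -7.9006767e-03  4.9724252e+02  1.3645169e+02]
scene cover ((469.8093566894531, -342.30462646484375), (180.73297119140625, 181.41378784179688), 81.23065948486328)
mat ((476.25341796875, 365.16815185546875), (165.2682647705078, 164.52920532226562), 88.51229858398438)
lever 22 [0.49642842 0.13784771] [ 9.999657e-01 -8.282560e-03  4.964284e+02  1.378477e+02]
```

View pics/ves_rect.png

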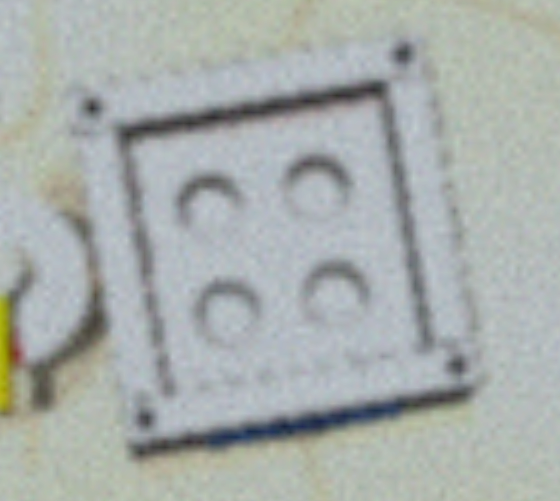

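View pics/ves_rect2.png

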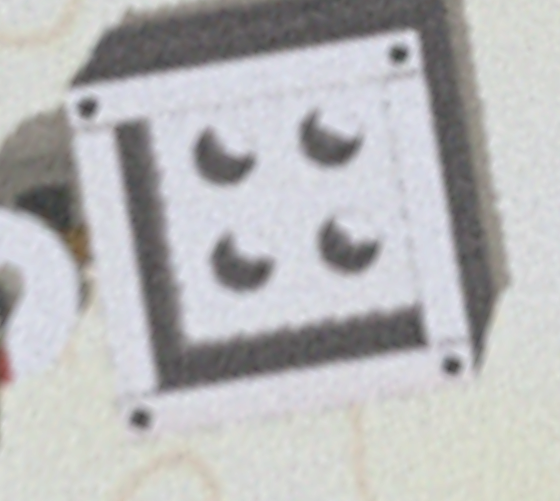

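```bash
python3 - <<'E'
from h import *
go((.475,.284,.19),0.0)
E
```

```text
shift [-1.1856 -0.3299  0.1353] turn [-1.000e-03  5.000e-04  7.028e-01] q6 -0.103 grasp now [0.2473 0.4908 0.2238]
```

>>> {"fn": "servo_tool", "kwargs": {"targets": [[-0.2, -0.1, 0.03, 0, 0, 0.12, 1], [-0.4, -0.2, 0.06, 0, 0, 0.24, 1], [-0.6, -0.25, 0.09, 0, 0, 0.36, 1], [-0.8, -0.3, 0.12, 0, 0, 0.48, 1], [-1, -0.33, 0.135, 0, 0, 0.6, 1], [-1, -0.33, 0.135, 0, 0, 0.703, 1], [-1, -0.33, 0.135, 0, 0, 0.703, 1]]}}

```text
time: 1.02
tcp_pos: [0.434, 0.3045, 0.3704]
tcp_rot: [-2.221, -2.222, 0.002]
force: [-0.2, 0.1, 0.7]
grip_width: 0.0941
```

```bash
cat > snap.py <<'E'
from h import *
import sys
def snap(n,tag,gain=1.8):
    c=cam(n);p,d=ctrl.camera(n);c2=cam(n)
    img=p[:,:,::-1].copy();cv2.imwrite(f"pics/{n}_{tag}.png",cv2.convertScaleAbs(img,alpha=gain))
    np.savez(f"{n}_{tag}.npz",img=img,d=d,K=c[0],R=c[1],t=c[2]);return img,d,c
E
python3 - <<'E'
from snap import *
snap("wrist","mat"); go((.475,.284,.19),0.0)
E
```

```text
shift [-0.0839  0.1652  0.0022] turn [-0.0005  0.0001  0.0015] q6 0.503 grasp now [0.4335 0.3049 0.1906]
```

View pics/wrist_mat.png

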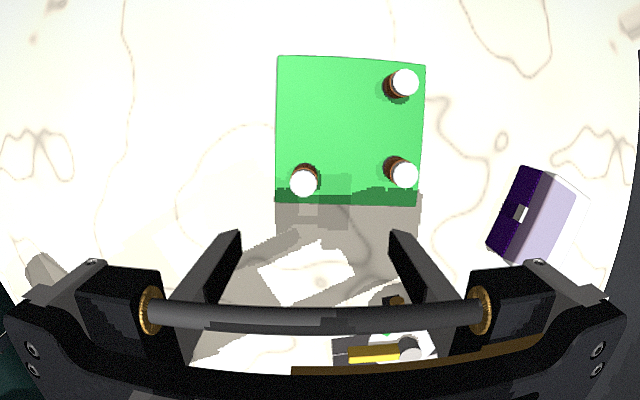

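```bash
cat > vials.py <<'E'
from snap import *
def caps(n,img,d,c,box,zt=.056,zmin=.046):
    """white caps: colour mask, keep points at cap height by depth, min enclosing circle on plane zt"""
    hsv=cv2.cvtColor(img,cv2.COLOR_BGR2HSV)
    P=depthz(n,d,c)
    m=((P[...,2]>zmin)&(P[...,2]<zt+.012)&(hsv[...,1]<70)&(P[...,0]>box[0])&(P[...,0]<box[1])&(P[...,1]>box[2])&(P[...,1]<box[3])).astype(np.uint8)
    N,l,st,ce=cv2.connectedComponentsWithStats(m);out=[]
    for k in range(1,N):
        if st[k,4]<8: continue
        v,u=np.nonzero(l==k);w=plane(n,np.stack([u,v],1),zt,c)
        mc=cv2.minEnclosingCircle((w*1000).astype(np.float32))
        out.append((st[k,4],np.round(w.mean(0),4),np.round(mc[0],1),round(mc[1],1),np.round(np.median(P[v,u,2]),3)))
    return out
E
python3 - <<'E'
from vials import *
z=np.load("wrist_mat.npz");box=(.36,.60,.25,.49)
for o in caps("wrist",z["img"],z["d"],(z["K"],z["R"],z["t"]),box):print(o)
d=np.load("top0.npy");img=cv2.imread("pics/top0.png")
for o in caps("top",img,d,cam("top"),box):print("top",o)
d=np.load("scene0.npy");img=cv2.imread("pics/scene0.png")
for o in caps("scene",img,d,cam("scene"),box):print("sc",o)
E
```

```text
(np.int32(585), array([0.5212, 0.4169]), array([521.1, 417.2]), 14.2, np.float64(0.055))
(np.int32(552), array([0.5239, 0.3263]), array([523.6, 326.2]), 14.3, np.float64(0.055))
(np.int32(581), array([0.4235, 0.317 ]), array([423.4, 317. ]), 13.8, np.float64(0.055))
top (np.int32(65), array([0.5207, 0.4155]), array([520. , 415.2]), 14.1, np.float64(0.055))
top (np.int32(66), array([0.5233, 0.3229]), array([523.5, 322.9]), 14.2, np.float64(0.056))
top (np.int32(67), array([0.4223, 0.3136]), array([422.2, 313.6]), 13.6, np.float64(0.055))
sc (np.int32(62), array([0.4274, 0.3134]), array([426.9, 312.7]), 16.6, np.float64(0.054))
sc (np.int32(67), array([0.5267, 0.4141]), array([528.4, 413.5]), 17.6, np.float64(0.055))
sc (np.int32(65), array([0.529, 0.323]), array([527. , 321.3]), 16.0, np.float64(0.054))
```

```bash
python3 - <<'E'
from snap import *
go((.4230,.3155,.030),0.0)
E
```

```text
shift [ 0.0427 -0.042   0.6423] turn [-0.0005  0.0001  0.0015] q6 0.503 grasp now [0.4335 0.3049 0.1906]
```

>>> {"fn": "servo_tool", "kwargs": {"targets": [[0.043, -0.042, 0.1, 0, 0, 0, 1], [0.043, -0.042, 0.3, 0, 0, 0, 1], [0.043, -0.042, 0.5, 0, 0, 0, 1], [0.043, -0.042, 0.6, 0, 0, 0, 1], [0.043, -0.042, 0.642, 0, 0, 0, 1], [0.043, -0.042, 0.642, 0, 0, 0, -1], [0.043, -0.042, 0.642, 0, 0, 0, -1], [0.043, -0.042, 0.642, 0, 0, 0, -1], [0.043, -0.042, 0.642, 0, 0, 0, -1], [0.043, -0.042, 0.642, 0, 0, 0, -1], [0.043, -0.042, 0.642, 0, 0, 0, -1]], "newtons": 8}}

```text
time: 2.45
tcp_pos: [0.4232, 0.3157, 0.2105]
tcp_rot: [2.222, 2.221, 0.0]
force: [0.3, -0.6, -0.5]
grip_width: 0.0374
```

```bash
python3 - <<'E'
from snap import *
print(np.round(pose()[2]["force"],2));go((.4235,.3155,.051),0.0)
E
```

```text
[ 0.32 -0.55 -0.49]
shift [-0.0008  0.0012 -0.0819] turn [ 0.0001 -0.0001 -0.0002] q6 0.534 grasp now [0.4232 0.3157 0.0305]
```

>>> {"fn": "servo_tool", "kwargs": {"targets": [[0, 0, 0, 0, 0, 0, -1], [0, 0, 0, 0, 0, 0, -1], [0, 0, 0, 0, 0, 0, -1]]}}

```text
time: 2.82
tcp_pos: [0.4231, 0.3157, 0.2104]
tcp_rot: [-2.222, -2.221, 0.0]
force: [-0.8, -0.5, 0.8]
grip_width: 0.0278
```

>>> {"fn": "servo_tool", "kwargs": {"targets": [[0, 0, 0, 0, 0, 0, 0.1], [0, 0, 0, 0, 0, 0, 0.1], [0, 0, 0, 0, 0, -0.11, 0.1], [0, 0, 0, 0, 0, -0.22, 0.1], [0, 0, 0, 0, 0, -0.33, 0.1], [0, 0, 0, 0, 0, -0.44, 0.1], [0, 0, 0, 0, 0, -0.55, 0.1], [0, 0, 0, 0, 0, -0.66, 0.1], [0, 0, 0, 0, 0, -0.77, 0.1], [0, 0, 0, 0, 0, -0.88, 0.1], [0, 0, 0, 0, 0, -1, 0.1], [0, 0, 0, 0, 0, -1, -0.2]]}}

```text
time: 4.32
tcp_pos: [0.4232, 0.3158, 0.2104]
tcp_rot: [0.004, 3.141, 0.0]
force: [-0.4, 0.2, 0.8]
grip_width: 0.045
```

>>> {"fn": "servo_tool", "kwargs": {"targets": [[0, 0, 0, 0, 0, 0, -1], [0, 0, 0, 0, 0, 0, -1], [0, 0, 0, 0, 0, 0, -1], [0, 0, 0, 0, 0, 0, -1]]}}

```text
time: 4.82
tcp_pos: [0.4232, 0.3158, 0.2105]
tcp_rot: [0.001, 3.141, 0.0]
force: [-0.2, 0.3, -0.2]
grip_width: 0.0279
```

```bash
python3 - <<'E'
from snap import *
s=pose()[2];print(np.round(s["force"],2),s["grip_width"]);go((.4230,.3155,.051),np.pi/2)
E
```

```text
[-0.2   0.29 -0.19] 0.027880946772881797
shift [ 0.0007 -0.0012 -0.0821] turn [ 0.0002  0.0001 -0.0004] q6 -1.037 grasp now [0.4232 0.3158 0.0305]
```

>>> {"fn": "servo_tool", "kwargs": {"targets": [[0, 0, 0, 0, 0, 0, -0.15], [0, 0, -0.082, 0, 0, 0, -0.15], [0, 0, -0.082, 0, 0, 0, -0.15], [0, 0, -0.082, 0, 0, 0, -1], [0, 0, -0.082, 0, 0, 0, -1], [0, 0, -0.082, 0, 0, 0, -1], [0, 0, -0.2, 0, 0, 0, -1], [0, 0, -0.4, 0, 0, 0, -1], [0, 0, -0.6, 0, 0, 0, -1], [0, 0, -0.6, 0, 0, 0, -1]], "newtons": 15}}

```text
time: 6.08
tcp_pos: [0.4239, 0.3162, 0.3654]
tcp_rot: [0.0, 3.133, 0.008]
force: [0.4, 0.3, -0.9]
grip_width: 0.0276
```

```bash
python3 - <<'E'
from snap import *
img,d,c=snap("wrist","held1"); p,R,s=pose()
print(s["grip_width"])
for dz in (.175,): print(proj("wrist",(p+R.apply([0,0,dz]))[None],c))
a=p+R.apply([0,0,.175]); th=np.linspace(0,6.28,12)
pts=np.array([p+R.apply([.0135*np.cos(t),.0135*np.sin(t),.175]) for t in th])
im=cv2.imread("pics/wrist_held1.png")
for q in proj("wrist",pts,c): cv2.circle(im,tuple(np.round(q).astype(int)),1,(0,0,255),-1)
cv2.imwrite("pics/held1z.png",cv2.resize(im[180:330,220:420],None,fx=4,fy=4,interpolation=cv2.INTER_NEAREST))
go((.555,-0.08,.20),np.deg2rad(9.65))
E
```

```text
0.027201239898264215
[[315.56594562 253.86597398]]
shift [-0.5272 -1.5832 -0.0727] turn [0.0027 0.0009 0.8926] q6 -1.037 grasp now [0.424  0.3162 0.1822]
```

View pics/held1z.png

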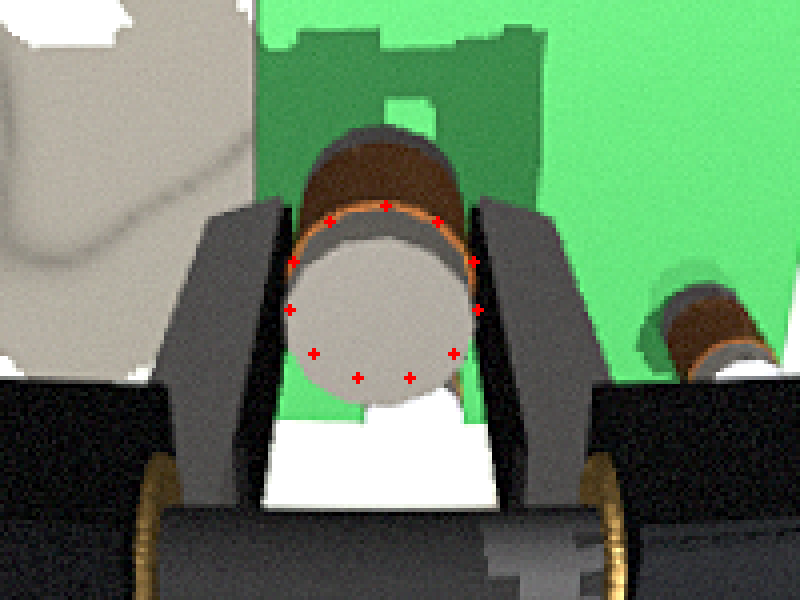

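```bash
python3 - <<'E'
from snap import *
z=np.load("wrist_held1.npz");c=(z["K"],z["R"],z["t"]);P=depthz("wrist",z["d"],c)
p,R,s=pose()
q=R.inv().apply(P[245:275,300:330].reshape(-1,3)-p).reshape(30,30,3)
print(np.round(q[15,15],4)); print(np.round(np.median(q[10:20,8:22].reshape(-1,3),0),4))
im=z["img"].astype(int).sum(2)
print(q[:,14,:].round(4)[::3]); print(im[230:290,315][::2])
E
```

```text
[-0.0022 -0.0003  0.1717]
[-0.0016 -0.0006  0.1713]
[[ 0.0071 -0.0009  0.1713]
 [ 0.0054 -0.0009  0.171 ]
 [ 0.0034 -0.0009  0.1716]
 [ 0.0015 -0.0009  0.1716]
 [-0.     -0.0009  0.1711]
 [-0.0021 -0.0009  0.1715]
 [-0.0039 -0.0009  0.1714]
 [-0.0054 -0.0009  0.1707]
 [-0.0075 -0.0009  0.171 ]
 [-0.0092 -0.0009  0.1706]]
[180 181 153 160 149 282 287 286 298 285 292 290 285 283 285 281 286 281
 276 287 280 286 285 280 281 258 491 462 465 465]
```

>>> {"fn": "servo_tool", "kwargs": {"targets": [[0, 0, 0.2, 0, 0, 0, -1], [0, 0, 0.4, 0, 0, 0, -1], [0, 0, 0.49, 0, 0, 0, -1], [0, 0, 0.518, 0, 0, 0, -1], [0, 0, 0.518, 0, 0, 0, -1], [0, 0, 0.518, 0, 0, 0, 0], [0, 0, 0.518, 0, 0, 0, 0]]}}

```text
time: 7.0
tcp_pos: [0.4231, 0.3157, 0.2307]
tcp_rot: [-0.0, -3.141, 0.0]
force: [-0.7, 0.0, 0.1]
grip_width: 0.0439
```

```bash
python3 - <<'E'
from snap import *
p,R,s=pose();print(p+R.apply([0,0,.18]),s["force"],s["grip_width"])
go((.50,.316,.19),np.pi/2)
E
```

```text
[0.42310696 0.31570345 0.05072715] [-0.72156002  0.03918918  0.08115038] 0.04389647933294595
shift [-0.3074  0.0012 -0.5571] turn [-0.     -0.0001 -0.0002] q6 -1.037 grasp now [0.4231 0.3157 0.0507]
```

>>> {"fn": "servo_tool", "kwargs": {"targets": [[0, 0, -0.1, 0, 0, 0, 0], [0, 0, -0.3, 0, 0, 0, 0], [-0.1, 0, -0.5, 0, 0, 0, 0], [-0.307, 0, -0.557, 0, 0, 0, 0], [-0.307, 0, -0.557, 0, 0, 0, 0], [-0.307, 0, -0.557, 0, 0, 0, 0], [-0.307, 0, -0.557, 0, 0, 0, 0]]}}

```text
time: 7.88
tcp_pos: [0.4989, 0.3158, 0.3693]
tcp_rot: [0.001, -3.14, 0.001]
force: [-0.3, -0.8, -0.4]
grip_width: 0.0471
```

```bash
python3 - <<'E'
from snap import *
snap("wrist","cal1");p,R,s=pose();print(R.as_matrix().round(4))
go((.57,-.08,.20),np.deg2rad(9.65))
E
```

```text
[[-1.0e+00 -5.0e-04 -1.4e-03]
 [-5.0e-04  1.0e+00 -5.0e-04]
 [ 1.4e-03 -5.0e-04 -1.0e+00]]
shift [-0.2837 -1.5834 -0.0414] turn [-9.000e-04 -5.000e-04  8.931e-01] q6 -1.103 grasp now [0.4986 0.3157 0.1895]
```

View pics/wrist_cal1.png

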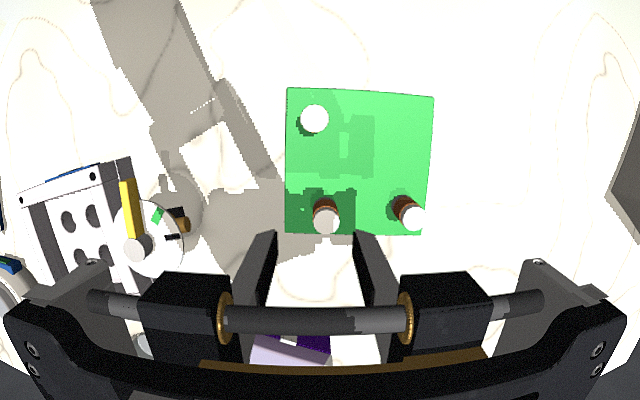

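```bash
python3 - <<'E'
from vials import *
z=np.load("wrist_cal1.npz");box=(.36,.60,.25,.49)
for o in caps("wrist",z["img"],z["d"],(z["K"],z["R"],z["t"]),box):print(o)
E
```

```text
(np.int32(605), array([0.423 , 0.3135]), array([423. , 313.8]), 13.3, np.float64(0.055))
(np.int32(514), array([0.5208, 0.4157]), array([521.1, 415.9]), 15.3, np.float64(0.055))
(np.int32(552), array([0.5238, 0.3254]), array([523.8, 325.4]), 14.2, np.float64(0.055))
```

>>> {"fn": "servo_tool", "kwargs": {"targets": [[-0.05, -0.2, -0.04, 0, 0, 0.11, 0], [-0.1, -0.4, -0.04, 0, 0, 0.22, 0], [-0.14, -0.6, -0.04, 0, 0, 0.33, 0], [-0.2, -0.8, -0.04, 0, 0, 0.44, 0], [-0.28, -1, -0.04, 0, 0, 0.55, 0], [-0.28, -1, -0.04, 0, 0, 0.66, 0], [-0.28, -1, -0.04, 0, 0, 0.77, 0], [-0.28, -1, -0.04, 0, 0, 0.893, 0], [-0.28, -1, -0.04, 0, 0, 0.893, 0]]}}

```text
time: 9.05
tcp_pos: [0.5692, 0.066, 0.38]
tcp_rot: [-2.024, -2.402, 0.0]
force: [-0.4, -0.1, -0.2]
grip_width: 0.0468
```

```bash
python3 - <<'E'
from snap import *
go((.57,-.08,.20),np.deg2rad(9.65))
E
```

```text
shift [-0.5763 -0.0958 -0.    ] turn [-0.0003 -0.0001  0.0012] q6 -0.154 grasp now [0.5691 0.0661 0.2   ]
```

>>> {"fn": "servo_tool", "kwargs": {"targets": [[-0.2, -0.05, 0, 0, 0, 0, 0], [-0.4, -0.096, 0, 0, 0, 0, 0], [-0.57, -0.096, 0, 0, 0, 0, 0], [-0.576, -0.096, 0, 0, 0, 0, 0], [-0.576, -0.096, 0, 0, 0, 0, 0]]}}

```text
time: 9.68
tcp_pos: [0.57, -0.0798, 0.38]
tcp_rot: [-2.025, -2.401, -0.001]
force: [-1.0, 0.6, -0.1]
grip_width: 0.0471
```

```bash
python3 - <<'E'
from vials import *
box=(.36,.60,.25,.49)
snap("wrist","ves1")
for n in("top","scene"):
    img,d,c=snap(n,"1")
    for o in caps(n,img,d,c,box):print(n,o)
E
```

```text
top (np.int32(66), array([0.521 , 0.4149]), array([520.9, 414.7]), 14.3, np.float64(0.055))
top (np.int32(66), array([0.5234, 0.3232]), array([523.4, 323. ]), 14.2, np.float64(0.055))
top (np.int32(65), array([0.4217, 0.3108]), array([421.9, 310.8]), 13.5, np.float64(0.055))
scene (np.int32(60), array([0.4273, 0.3112]), array([428. , 312.4]), 15.7, np.float64(0.055))
scene (np.int32(64), array([0.5263, 0.4149]), array([526.7, 414.3]), 15.8, np.float64(0.054))
scene (np.int32(64), array([0.529 , 0.3233]), array([529.4, 323.5]), 16.7, np.float64(0.054))
```

View pics/wrist_ves1.png

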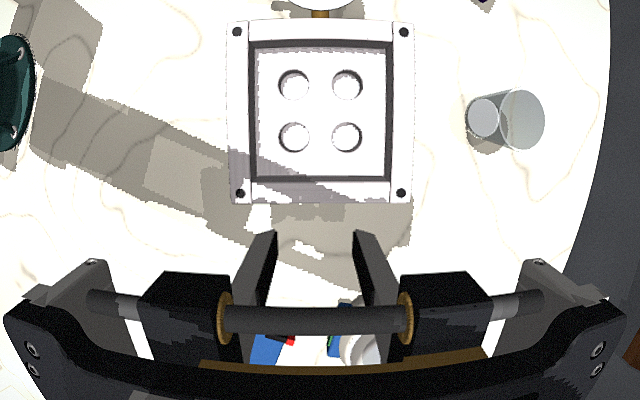

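View pics/top_1.png

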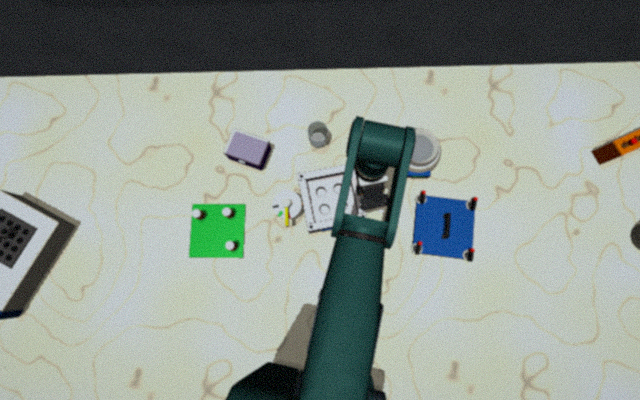

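```bash
cat > holes.py <<'E'
from snap import *
def holes(n,z,guess,zt=.071,r=12,show=False):
    c=(z["K"],z["R"],z["t"]);g=cv2.cvtColor(z["img"],cv2.COLOR_BGR2GRAY).astype(float);out=[]
    for (u,v) in guess:
        w=g[v-r:v+r+1,u-r:u+r+1] if v>=r else g[0:v+r+1,u-r:u+r+1]
        v0=max(v-r,0);t=(np.percentile(w,75)+w.min())/2
        N,l,st,ce=cv2.connectedComponentsWithStats((w<t).astype(np.uint8))
        k=min(range(1,N),key=lambda k:np.hypot(ce[k][0]+u-r-u,ce[k][1]+v0-v)+ (100 if st[k,4]<3 else 0))
        wt=np.where(l==k,np.percentile(w,75)-w,0);yy,xx=np.mgrid[0:w.shape[0],0:w.shape[1]]
        out.append(((wt*xx).sum()/wt.sum()+u-r,(wt*yy).sum()/wt.sum()+v0))
    out=np.array(out);P=plane(n,out,zt,c);return out,P
E
python3 - <<'E'
from holes import *
z=np.load("wrist_ves1.npz")
uv,P=holes("wrist",z,[(236,32),(403,32),(401,192),(240,192)],r=7)
print(uv.round(1),P.round(4),"ctr",P.mean(0))
for i in range(4):
    e=P[(i+1)%4]-P[i];print(np.hypot(*e),np.rad2deg(np.arctan2(e[1],e[0])))
# wells: dark? depth
for n,f in(("top","top0"),("scene","scene0")):
    c=cam(n);K={"K":c[0],"R":c[1],"t":c[2],"img":cv2.imread(f"pics/{n}0.png")}
    h=np.array([[.68-.0005*b,.14-.0005*a,.071] for a,b in ([(92,105),(403,53),(457,365),(145,417)] if n=="top" else [(88,107),(399,54),(452,365),(141,418)])])
    g=np.round(proj(n,h,c)).astype(int)
    uv,P=holes(n,K,g,r=4);print(n,P.round(4),P.mean(0))
    for i in range(4):
        e=P[(i+1)%4]-P[i];print(np.hypot(*e),np.rad2deg(np.arctan2(e[1],e[0])))
E
```

```text
[[236.6  31.2]
 [403.5  31.8]
 [400.6 192.5]
 [239.4 192.8]] [[ 0.4712  0.0674]
 [ 0.6266  0.0945]
 [ 0.6535 -0.0608]
 [ 0.4975 -0.0879]] ctr [0.56221403 0.00330246]
0.1577346695368246 9.877270699707559
0.15759869639038984 -80.16452506676961
0.15831146154032227 -170.1473833881914
0.15753205259488653 99.62567750215727
top [[ 0.6267  0.0941]
 [ 0.6535 -0.0613]
 [ 0.4979 -0.0885]
 [ 0.4709  0.0681]] [0.56227119 0.00309001]
0.15771243552634417 -80.21800775769299
0.15802569245698556 -170.1127809384679
0.1588178002647269 99.76172124555495
0.15797133996375518 9.48634468707359
scene [[ 0.6259  0.0965]
 [ 0.6529 -0.059 ]
 [ 0.4972 -0.0853]
 [ 0.4707  0.0701]] [0.56169183 0.00558264]
0.1578289660354318 -80.17085337809374
0.15788910205205092 -170.39416012604283
0.15763324547840055 99.66689629303694
0.15744207483574574 9.676662185914624
```

```bash
python3 - <<'E'
from snap import *
go((.423,.3145,.20),np.deg2rad(99.8))
E
```

```text
shift [ 1.6509 -0.313   0.0017] turn [-1.000e-04 -3.000e-04  9.996e-01] q6 -0.407 grasp now [ 0.5701 -0.0789  0.2003]
```

>>> {"fn": "servo_tool", "kwargs": {"targets": [[0.2, -0.05, 0, 0, 0, -0.11, 0], [0.4, -0.1, 0, 0, 0, -0.22, 0], [0.6, -0.15, 0, 0, 0, -0.33, 0], [0.8, -0.2, 0, 0, 0, -0.44, 0], [1, -0.25, 0, 0, 0, -0.55, 0], [1, -0.31, 0, 0, 0, -0.66, 0], [1, -0.31, 0, 0, 0, -0.77, 0], [1, -0.31, 0, 0, 0, -0.88, 0], [1, -0.31, 0, 0, 0, -1, 0], [1, -0.31, 0, 0, 0, -1, 0]]}}

```text
time: 11.08
tcp_pos: [0.4515, 0.1541, 0.3803]
tcp_rot: [-0.263, 3.13, 0.0]
force: [-0.6, 0.2, -0.3]
grip_width: 0.0476
```

```bash
python3 - <<'E'
from snap import *
go((.423,.3145,.030),np.deg2rad(99.8))
E
```

```text
shift [0.0056 0.6515 0.6815] turn [ 0.0002  0.0002 -0.0021] q6 -1.529 grasp now [0.4516 0.1541 0.2003]
```

>>> {"fn": "servo_tool", "kwargs": {"targets": [[0.006, 0.2, 0, 0, 0, 0, 0], [0.006, 0.4, 0, 0, 0, 0, 0], [0.006, 0.6, 0, 0, 0, 0, 0], [0.006, 0.651, 0, 0, 0, 0, 0], [0.006, 0.651, 0.2, 0, 0, 0, 0], [0.006, 0.651, 0.4, 0, 0, 0, 0], [0.006, 0.651, 0.6, 0, 0, 0, 0], [0.006, 0.651, 0.682, 0, 0, 0, 0], [0.006, 0.651, 0.682, 0, 0, 0, -1], [0.006, 0.651, 0.682, 0, 0, 0, -1], [0.006, 0.651, 0.682, 0, 0, 0, -1], [0.006, 0.651, 0.682, 0, 0, 0, -1]], "newtons": 8}}

```text
time: 12.58
tcp_pos: [0.424, 0.3137, 0.2114]
tcp_rot: [-0.263, 3.128, 0.002]
force: [-0.2, 1.3, 3.3]
grip_width: 0.0274
```

>>> {"fn": "servo_tool", "kwargs": {"targets": [[0, 0, 0, 0, 0, 0, 0.1], [0, 0, 0, 0, 0, 0, 0.1], [0, 0, 0, 0, 0, 0.11, 0.1], [0, 0, 0, 0, 0, 0.22, 0.1], [0, 0, 0, 0, 0, 0.33, 0.1], [0, 0, 0, 0, 0, 0.44, 0.1], [0, 0, 0, 0, 0, 0.55, 0.1], [0, 0, 0, 0, 0, 0.66, 0.1], [0, 0, 0, 0, 0, 0.77, 0.1], [0, 0, 0, 0, 0, 0.88, 0.1], [0, 0, 0, 0, 0, 1, 0.1], [0, 0, 0, 0, 0, 1, -0.2]]}}

```text
time: 14.08
tcp_pos: [0.4233, 0.3134, 0.2095]
tcp_rot: [-2.025, -2.402, 0.0]
force: [-0.2, -0.1, -0.5]
grip_width: 0.0451
```

>>> {"fn": "servo_tool", "kwargs": {"targets": [[0, 0, 0, 0, 0, 0, -1], [0, 0, 0, 0, 0, 0, -1], [0, 0, 0, 0, 0, 0, -1], [0, 0, 0, 0, 0, 0, -1]]}}

```text
time: 14.58
tcp_pos: [0.4233, 0.3135, 0.2096]
tcp_rot: [-2.027, -2.4, 0.0]
force: [0.6, 0.3, 0.5]
grip_width: 0.0277
```

```bash
python3 - <<'E'
from snap import *
snap("wrist","g1")
E
```

>>> {"fn": "servo_tool", "kwargs": {"targets": [[0, 0, 0, 0, 0, 0, -0.15], [0, 0, 0, 0, 0, 0, -0.15]]}}

```text
time: 14.88
tcp_pos: [0.4235, 0.3135, 0.2098]
tcp_rot: [2.027, 2.4, 0.001]
force: [0.6, -0.2, -0.1]
grip_width: 0.0396
```

```bash
python3 - <<'E'
from snap import *
snap("wrist","g2");p,R,s=pose();print(p+R.apply([0,0,.18]),s["grip_width"])
a=np.hstack([cv2.imread(f"pics/wrist_{k}.png")[200:330,250:390] for k in("g1","g2")])
cv2.imwrite("pics/g12.png",cv2.resize(a,None,fx=2.8,fy=2.8,interpolation=cv2.INTER_NEAREST))
c=cam("wrist");z=p[2]
print(proj("wrist",np.append((p+R.apply([0,0,.18]))[:2],.056)[None],c))
E
```

```text
[0.42352997 0.31350547 0.02976955] 0.039743591512110904
[[312.94459366 276.84175875]]
```

View pics/g12.png

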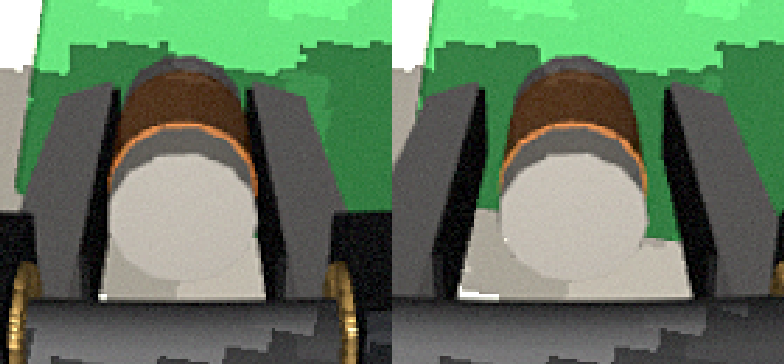

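>>> {"fn": "servo_tool", "kwargs": {"targets": [[0, 0, -0.085, 0, 0, 0, -0.15], [0, 0, -0.085, 0, 0, 0, -0.15], [0, 0, -0.085, 0, 0, 0, -1], [0, 0, -0.085, 0, 0, 0, -1], [0, 0, -0.085, 0, 0, 0, -1], [0, 0, -0.2, 0, 0, 0, -1], [0, 0, -0.4, 0, 0, 0, -1], [0, 0, -0.6, 0, 0, 0, -1], [0, 0, -0.6, 0, 0, 0, -1], [0, 0, -0.6, 0, 0, 0, -1]], "newtons": 15}}

```text
time: 16.18
tcp_pos: [0.4232, 0.3133, 0.3584]
tcp_rot: [-2.027, -2.399, 0.003]
force: [-0.2, 0.1, -1.9]
grip_width: 0.0273
```

```bash
python3 - <<'E'
from snap import *
snap("wrist","h2");go((.5946,-.0188,.18),np.deg2rad(9.8))
E
```

```text
shift [-1.4241  0.4548 -0.0102] turn [-0.0024  0.0009 -0.0021] q6 0.362 grasp now [0.4224 0.3129 0.1774]
```

>>> {"fn": "servo_tool", "kwargs": {"targets": [[-0.2, 0.05, 0, 0, 0, 0, -1], [-0.4, 0.1, 0, 0, 0, 0, -1], [-0.6, 0.2, 0, 0, 0, 0, -1], [-0.8, 0.3, 0, 0, 0, 0, -1], [-1, 0.454, 0, 0, 0, 0, -1], [-1, 0.454, 0, 0, 0, 0, -1]]}}

```text
time: 16.98
tcp_pos: [0.5788, 0.0827, 0.3556]
tcp_rot: [-2.032, -2.391, 0.007]
force: [0.4, -0.2, -0.6]
grip_width: 0.0276
```

```bash
python3 - <<'E'
from snap import *
go((.5946,-.0188,.13),np.deg2rad(9.8))
E
```

```text
shift [-0.4108 -0.0023  0.1825] turn [-0.0038  0.0001 -0.0055] q6 -0.117 grasp now [0.5778 0.0825 0.1756]
```

>>> {"fn": "servo_tool", "kwargs": {"targets": [[-0.2, 0, 0, 0, 0, 0, -1], [-0.41, -0.002, 0, 0, 0, 0, -1], [-0.41, -0.002, 0.1, 0, 0, 0, -1], [-0.41, -0.002, 0.18, 0, 0, 0, -1], [-0.41, -0.002, 0.18, 0, 0, 0, -1], [-0.41, -0.002, 0.18, 0, 0, 0, -1]]}}

```text
time: 17.73
tcp_pos: [0.5934, -0.0145, 0.3146]
tcp_rot: [-2.026, -2.4, 0.0]
force: [-0.4, -0.5, -0.1]
grip_width: 0.0275
```

```bash
python3 - <<'E'
from snap import *
go((.5946,-.0188,.09),np.deg2rad(9.8))
snap("wrist","pre1")
p,R,s=pose();print(R.as_matrix().round(4))
E
```

```text
shift [-0.018   0.0017  0.1783] turn [-0.0004 -0.0003 -0.0014] q6 -0.289 grasp now [ 0.5933 -0.0144  0.1346]
[[-1.679e-01  9.858e-01  8.000e-04]
 [ 9.858e-01  1.679e-01  1.000e-04]
 [-0.000e+00  8.000e-04 -1.000e+00]]
```

View pics/wrist_pre1.png

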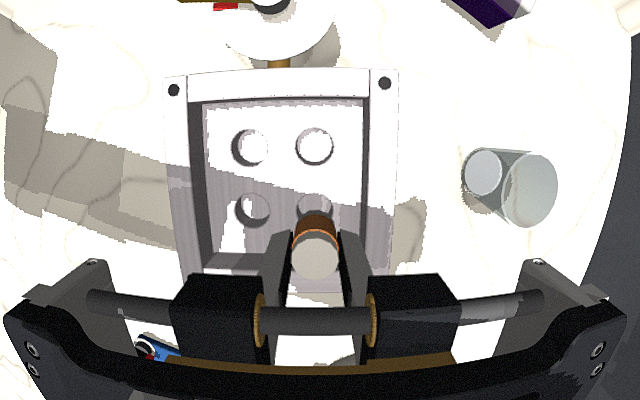

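```bash
python3 - <<'E'
from holes import *
z=np.load("wrist_pre1.npz")
uv,P=holes("wrist",z,[(174,90),(385,83)],r=9);print(uv,P)
e=P[1]-P[0];a=np.arctan2(e[1],e[0]);print(np.hypot(*e),np.rad2deg(a)); a=np.deg2rad(9.8)
print(P.mean(0)-.079*np.array([-np.sin(a),np.cos(a)]))
go((.5945,-.0185,.09),np.deg2rad(9.8))
E
```

```text
[[173.10658741  89.64422479]
 [384.24853157  82.72821831]] [[0.4711887  0.0676949 ]
 [0.62643515 0.09463879]]
0.15756723655047017 9.845927080020479
[0.56225847 0.00331962]
shift [-0.0161  0.0005  0.1812] turn [ 0.0005  0.     -0.0015] q6 -0.289 grasp now [ 0.5938 -0.0145  0.1353]
```

>>> {"fn": "servo_tool", "kwargs": {"targets": [[-0.018, 0.001, 0.1, 0, 0, 0, -1], [-0.018, 0.001, 0.18, 0, 0, 0, -1], [-0.018, 0.001, 0.18, 0, 0, 0, -1], [-0.018, 0.001, 0.2, 0, 0, 0, -1], [-0.018, 0.001, 0.22, 0, 0, 0, -1], [-0.018, 0.001, 0.24, 0, 0, 0, -1]]}}

```text
time: 18.52
tcp_pos: [0.5948, -0.0195, 0.2554]
tcp_rot: [2.027, 2.399, 0.001]
force: [-0.4, -0.1, -0.7]
grip_width: 0.0272
```

```bash
python3 - <<'E'
from snap import *
go((.5944,-.0192,.0575),np.deg2rad(9.8));s=pose()[2];print(s["force"],s["wrist_torque"])
E
```

```text
shift [ 0.0015 -0.0016  0.0714] turn [ 0.0008  0.0001 -0.002 ] q6 -0.296 grasp now [ 0.5951 -0.0195  0.0754]
[-0.43716044 -0.10059377 -0.72463863] [ 0.01376425  0.08149047 -0.01124676]
```

>>> {"fn": "servo_tool", "kwargs": {"targets": [[0, -0.001, 0.03, 0, 0, 0, -1], [0, -0.001, 0.055, 0, 0, 0, -1], [0, -0.001, 0.072, 0, 0, 0, -1], [0, -0.001, 0.072, 0, 0, 0, -1], [0, -0.001, 0.072, 0, 0, 0, -1]]}}

```text
time: 19.15
tcp_pos: [0.5946, -0.0196, 0.2368]
tcp_rot: [2.027, 2.4, 0.001]
force: [-0.5, -0.2, -0.5]
grip_width: 0.0273
```

```bash
python3 - <<'E'
from snap import *
go((.5944,-.0192,.0575),np.deg2rad(9.8));s=pose()[2];print(s["force"],s["wrist_torque"])
E
```

```text
shift [ 0.0019 -0.0003 -0.0026] turn [ 0.0003  0.     -0.0021] q6 -0.296 grasp now [ 0.5946 -0.0196  0.0568]
[-0.48222129 -0.2168697  -0.5036012 ] [0.02179616 0.07060099 0.00083467]
```

>>> {"fn": "servo_tool", "kwargs": {"targets": [[0, 0, 0, 0, 0, 0, -0.1], [0, 0, 0, 0, 0, 0, -0.1], [0, 0, -0.05, 0, 0, 0, -0.1], [0, 0, -0.25, 0, 0, 0, -0.1], [0, 0, -0.5, 0, 0, 0, 0], [-0.2, 0, -0.56, 0, 0, 0, 0], [-0.2, 0, -0.56, 0, 0, 0, 0], [-0.2, 0, -0.56, 0, 0, 0, 0]]}}

```text
time: 20.15
tcp_pos: [0.6026, -0.0688, 0.3766]
tcp_rot: [-2.027, -2.399, -0.001]
force: [0.2, 0.2, 0.3]
grip_width: 0.0471
```

```bash
python3 - <<'E'
from vials import *
box=(.36,.60,.25,.49)
img,d,c=snap("wrist","after1")
for o in caps("wrist",img,d,c,(.48,.65,-.1,.1),.061,.05):print("ves",o)
for n in("top","scene"):
    img,d,c=snap(n,"2")
    for o in caps(n,img,d,c,box):print(n,o)
go((.5234,.325,.19),np.deg2rad(99.8))
E
```

```text
ves (np.int32(14164), array([0.5657, 0.0035]), array([5.623e+02, 1.000e-01]), 127.1, np.float64(0.07))
ves (np.int32(598), array([ 0.5961, -0.0202]), array([596.1, -20.5]), 13.5, np.float64(0.06))
top (np.int32(63), array([0.5206, 0.4157]), array([520.9, 415.7]), 13.3, np.float64(0.055))
top (np.int32(65), array([0.5233, 0.3233]), array([523.4, 323. ]), 14.2, np.float64(0.056))
scene (np.int32(63), array([0.5261, 0.4149]), array([526.7, 414.3]), 15.8, np.float64(0.055))
scene (np.int32(64), array([0.5289, 0.3231]), array([529.4, 323.5]), 16.7, np.float64(0.055))
shift [ 1.603  -0.0477  0.0244] turn [-1.600e-03  4.000e-04  9.986e-01] q6 -0.375 grasp now [ 0.6022 -0.0679  0.1956]
```

View pics/wrist_after1.png

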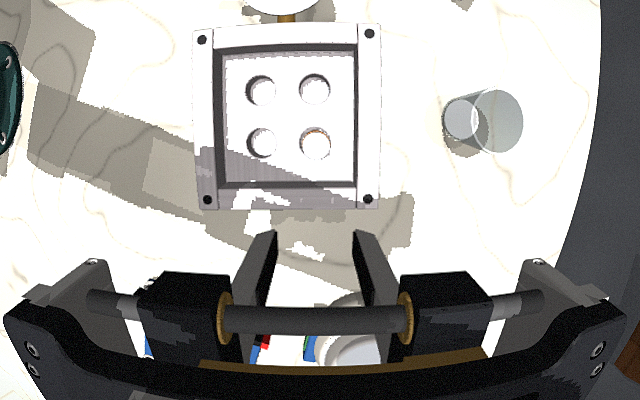

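>>> {"fn": "servo_tool", "kwargs": {"targets": [[0.2, 0, 0, 0, 0, -0.11, 0], [0.4, 0, 0, 0, 0, -0.22, 0], [0.6, 0, 0, 0, 0, -0.33, 0], [0.8, 0, 0, 0, 0, -0.44, 0], [1, -0.04, 0, 0, 0, -0.55, 0], [1, -0.05, 0, 0, 0, -0.66, 0], [1, -0.05, 0, 0, 0, -0.77, 0], [1, -0.05, 0, 0, 0, -0.88, 0], [1, -0.05, 0, 0, 0, -1, 0], [1, -0.05, 0, 0, 0, -1, 0]]}}

```text
time: 21.55
tcp_pos: [0.5482, 0.1762, 0.376]
tcp_rot: [0.262, -3.129, -0.0]
force: [-0.1, -0.3, 0.8]
grip_width: 0.0468
```

```bash
python3 - <<'E'
from snap import *
go((.5234,.3255,.030),np.deg2rad(99.8))
E
```

```text
shift [-0.0022  0.6055  0.6641] turn [ 0.0001 -0.0009 -0.0026] q6 -1.525 grasp now [0.548  0.1762 0.196 ]
```

>>> {"fn": "servo_tool", "kwargs": {"targets": [[0, 0.2, 0, 0, 0, 0, 0], [0, 0.4, 0, 0, 0, 0, 0], [0, 0.6, 0, 0, 0, 0, 0], [-0.002, 0.605, 0.05, 0, 0, 0, 0], [-0.002, 0.605, 0.25, 0, 0, 0, 0], [-0.002, 0.605, 0.45, 0, 0, 0, 0], [-0.002, 0.605, 0.62, 0, 0, 0, 0], [-0.002, 0.605, 0.664, 0, 0, 0, 0], [-0.002, 0.605, 0.664, 0, 0, 0, -1], [-0.002, 0.605, 0.664, 0, 0, 0, -1], [-0.002, 0.605, 0.664, 0, 0, 0, -1], [-0.002, 0.605, 0.664, 0, 0, 0, -1]], "newtons": 8}}

```text
time: 23.05
tcp_pos: [0.5248, 0.3251, 0.2134]
tcp_rot: [-0.263, 3.126, 0.003]
force: [0.6, 0.1, 4.5]
grip_width: 0.0278
```

>>> {"fn": "servo_tool", "kwargs": {"targets": [[0, 0, 0, 0, 0, 0, 0.1], [0, 0, 0, 0, 0, 0, 0.1], [0, 0, 0, 0, 0, 0.11, 0.1], [0, 0, 0, 0, 0, 0.22, 0.1], [0, 0, 0, 0, 0, 0.33, 0.1], [0, 0, 0, 0, 0, 0.44, 0.1], [0, 0, 0, 0, 0, 0.55, 0.1], [0, 0, 0, 0, 0, 0.66, 0.1], [0, 0, 0, 0, 0, 0.77, 0.1], [0, 0, 0, 0, 0, 0.88, 0.1], [0, 0, 0, 0, 0, 1, 0.1], [0, 0, 0, 0, 0, 1, -0.2]]}}

```text
time: 24.55
tcp_pos: [0.5237, 0.3246, 0.21]
tcp_rot: [-2.024, -2.402, 0.002]
force: [-0.6, 1.0, -1.1]
grip_width: 0.0447
```

>>> {"fn": "servo_tool", "kwargs": {"targets": [[0, 0, 0, 0, 0, 0, -1], [0, 0, 0, 0, 0, 0, -1], [0, 0, 0, 0, 0, 0, -1], [0, 0, 0, 0, 0, 0, -1]]}}

```text
time: 25.05
tcp_pos: [0.5239, 0.3246, 0.2105]
tcp_rot: [-2.027, -2.4, 0.0]
force: [0.9, -0.4, -0.5]
grip_width: 0.0279
```

>>> {"fn": "servo_tool", "kwargs": {"targets": [[0, 0, 0, 0, 0, 0, -0.15], [0, 0, 0, 0, 0, 0, -0.15], [0, 0, -0.085, 0, 0, 0, -0.15], [0, 0, -0.085, 0, 0, 0, -0.15], [0, 0, -0.085, 0, 0, 0, -1], [0, 0, -0.085, 0, 0, 0, -1], [0, 0, -0.085, 0, 0, 0, -1], [0, 0, -0.2, 0, 0, 0, -1], [0, 0, -0.4, 0, 0, 0, -1], [0, 0, -0.6, 0, 0, 0, -1], [0, 0, -0.6, 0, 0, 0, -1]], "newtons": 15}}

```text
time: 26.42
tcp_pos: [0.5246, 0.325, 0.3664]
tcp_rot: [2.025, 2.397, 0.016]
force: [-0.0, 0.7, -0.5]
grip_width: 0.0277
```

```bash
python3 - <<'E'
from snap import *
go((.5391,-.0288,.135),np.deg2rad(9.8))
E
```

```text
shift [-1.4058 -0.1812  0.1991] turn [ 0.0065 -0.002  -0.002 ] q6 0.295 grasp now [0.5263 0.3259 0.1864]
```

>>> {"fn": "servo_tool", "kwargs": {"targets": [[-0.2, -0.03, 0, 0, 0, 0, -1], [-0.4, -0.06, 0, 0, 0, 0, -1], [-0.6, -0.09, 0, 0, 0, 0, -1], [-0.8, -0.12, 0, 0, 0, 0, -1], [-1, -0.18, 0, 0, 0, 0, -1], [-1, -0.18, 0, 0, 0, 0, -1]]}}

```text
time: 27.18
tcp_pos: [0.5208, 0.0678, 0.3585]
tcp_rot: [-2.032, -2.393, 0.005]
force: [0.3, 0.7, -0.2]
grip_width: 0.028
```

```bash
python3 - <<'E'
from snap import *
go((.5392,-.0288,.135),np.deg2rad(9.8))
E
```

```text
shift [-0.393   0.0108  0.1742] turn [-0.0023  0.0001 -0.0054] q6 -0.141 grasp now [0.5202 0.0676 0.1785]
```

>>> {"fn": "servo_tool", "kwargs": {"targets": [[-0.2, 0.01, 0, 0, 0, 0, -1], [-0.393, 0.011, 0.05, 0, 0, 0, -1], [-0.393, 0.011, 0.15, 0, 0, 0, -1], [-0.393, 0.011, 0.174, 0, 0, 0, -1], [-0.393, 0.011, 0.174, 0, 0, 0, -1], [-0.393, 0.011, 0.174, 0, 0, 0, -1]]}}

```text
time: 27.92
tcp_pos: [0.5407, -0.0249, 0.3181]
tcp_rot: [2.025, 2.4, 0.002]
force: [1.0, -0.7, -0.9]
grip_width: 0.0276
```

```bash
python3 - <<'E'
from snap import *
go((.5392,-.0288,.085),np.deg2rad(9.8))
snap("wrist","pre2")
E
```

```text
shift [-0.0144 -0.0089  0.2122] turn [ 0.001   0.0002 -0.0011] q6 -0.32 grasp now [ 0.541  -0.0249  0.1381]
```

View pics/wrist_pre2.png

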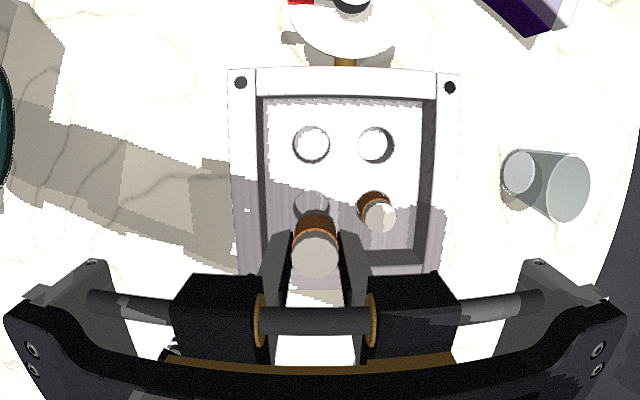

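>>> {"fn": "servo_tool", "kwargs": {"targets": [[-0.015, -0.008, 0.1, 0, 0, 0, -1], [-0.015, -0.008, 0.18, 0, 0, 0, -1], [-0.015, -0.008, 0.212, 0, 0, 0, -1], [-0.015, -0.008, 0.212, 0, 0, 0, -1], [-0.015, -0.008, 0.23, 0, 0, 0, -1], [-0.015, -0.008, 0.25, 0, 0, 0, -1]]}}

```text
time: 28.72
tcp_pos: [0.5397, -0.0294, 0.259]
tcp_rot: [2.025, 2.398, 0.005]
force: [-3.2, 0.7, 2.6]
grip_width: 0.0272
```

```bash
python3 - <<'E'
from snap import *
go((.5392,-.0288,.0575),np.deg2rad(9.8));s=pose()[2];print(s["force"],s["wrist_torque"])
E
```

```text
shift [ 0.0026 -0.0019  0.086 ] turn [ 0.0025 -0.     -0.0019] q6 -0.328 grasp now [ 0.5404 -0.0293  0.079 ]
[-3.20794236  0.68674332  2.59053407] [-0.03327345  0.67584315 -0.03809322]
```

>>> {"fn": "servo_tool", "kwargs": {"targets": [[0, -0.005, 0, 0, 0, 0, -1], [0, -0.005, 0, 0, 0, 0, -1], [0, -0.005, 0.01, 0, 0, 0, -1], [0, -0.005, 0.02, 0, 0, 0, -1], [0, -0.005, 0.02, 0, 0, 0, -1]]}}

```text
time: 29.35
tcp_pos: [0.5378, -0.03, 0.2491]
tcp_rot: [-2.027, -2.399, 0.001]
force: [-0.2, -0.1, -0.3]
grip_width: 0.0275
```

```bash
python3 - <<'E'
from snap import *
go((.5392,-.0288,.0575),np.deg2rad(9.8));s=pose()[2];print(s["force"],s["wrist_torque"])
E
```

```text
shift [0.0038 0.0065 0.0463] turn [-0.0006 -0.0002 -0.0021] q6 -0.329 grasp now [ 0.5376 -0.03    0.0691]
[-0.15461756 -0.06847512 -0.25521315] [-0.01105886 -0.00082373  0.02201023]
```

Freed. Down the rest, y nudged slightly.

>>> {"fn": "servo_tool", "kwargs": {"targets": [[0.002, 0.002, 0.02, 0, 0, 0, -1], [0.002, 0.002, 0.035, 0, 0, 0, -1], [0.002, 0.002, 0.047, 0, 0, 0, -1], [0.002, 0.002, 0.047, 0, 0, 0, -1], [0.002, 0.002, 0.047, 0, 0, 0, -1]]}}

```text
time: 29.98
tcp_pos: [0.5383, -0.0294, 0.238]
tcp_rot: [2.027, 2.4, 0.0]
force: [0.7, -0.1, -0.4]
grip_width: 0.0274
```

>>> {"fn": "servo_tool", "kwargs": {"targets": [[0, 0, 0, 0, 0, 0, -0.1], [0, 0, 0, 0, 0, 0, -0.1], [0, 0, -0.05, 0, 0, 0, -0.1], [0, 0, -0.25, 0, 0, 0, -0.1], [0, 0, -0.5, 0, 0, 0, 0], [-0.2, 0, -0.56, 0, 0, 0, 0], [-0.2, 0, -0.56, 0, 0, 0, 0], [-0.2, 0, -0.56, 0, 0, 0, 0]]}}

```text
time: 30.98
tcp_pos: [0.5464, -0.0786, 0.3779]
tcp_rot: [-2.028, -2.399, -0.001]
force: [-0.4, -0.4, -0.4]
grip_width: 0.0471
```

```bash
python3 - <<'E'
from vials import *
box=(.36,.60,.25,.49)
img,d,c=snap("wrist","after2")
for o in caps("wrist",img,d,c,(.48,.65,-.1,.1),.061,.05):print("ves",o)
for n in("top",):
    img,d,c=snap(n,"3")
    for o in caps(n,img,d,c,box):print(n,o)
go((.5211,.4166,.19),np.deg2rad(99.8))
E
```

```text
ves (np.int32(14031), array([0.5658, 0.0018]), array([ 5.642e+02, -3.000e-01]), 127.3, np.float64(0.07))
ves (np.int32(591), array([ 0.54  , -0.0302]), array([540.1, -30.5]), 13.5, np.float64(0.06))
ves (np.int32(584), array([ 0.5954, -0.0204]), array([595.6, -20.6]), 13.9, np.float64(0.06))
top (np.int32(65), array([0.5207, 0.4155]), array([520. , 415.2]), 14.1, np.float64(0.055))
shift [1.9672 0.2325 0.0301] turn [-1.500e-03  2.000e-04  9.984e-01] q6 -0.413 grasp now [ 0.546  -0.0778  0.197 ]
```

View pics/wrist_after2.png

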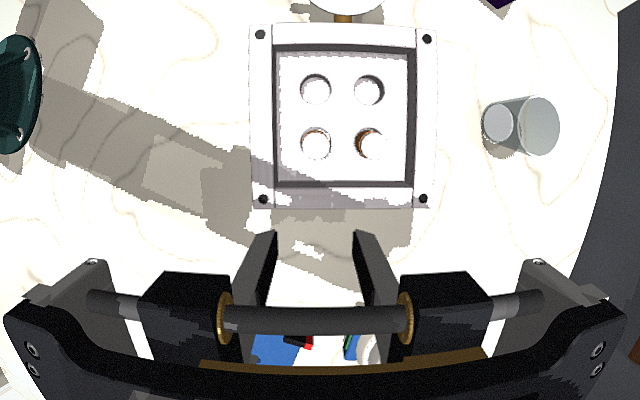

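>>> {"fn": "servo_tool", "kwargs": {"targets": [[0.2, 0.05, 0, 0, 0, -0.11, 0], [0.4, 0.1, 0, 0, 0, -0.22, 0], [0.6, 0.15, 0, 0, 0, -0.33, 0], [0.8, 0.2, 0, 0, 0, -0.44, 0], [1, 0.23, 0, 0, 0, -0.55, 0], [1, 0.23, 0, 0, 0, -0.66, 0], [1, 0.23, 0, 0, 0, -0.77, 0], [1, 0.23, 0, 0, 0, -0.88, 0], [1, 0.23, 0, 0, 0, -1, 0], [1, 0.23, 0, 0, 0, -1, 0]]}}

```text
time: 32.33
tcp_pos: [0.561, 0.1782, 0.377]
tcp_rot: [0.262, -3.129, -0.0]
force: [-0.5, 0.2, -0.1]
grip_width: 0.0472
```

```bash
python3 - <<'E'
from snap import *
go((.5209,.4166,.030),np.deg2rad(99.8))
E
```

```text
shift [-0.0015  0.9669  0.6682] turn [ 0.0001 -0.0012 -0.0026] q6 -1.527 grasp now [0.5607 0.1782 0.197 ]
```

>>> {"fn": "servo_tool", "kwargs": {"targets": [[0, 0.2, 0, 0, 0, 0, 0], [0, 0.4, 0, 0, 0, 0, 0], [0, 0.6, 0, 0, 0, 0, 0], [0, 0.8, 0, 0, 0, 0, 0], [-0.001, 0.967, 0.05, 0, 0, 0, 0], [-0.001, 0.967, 0.2, 0, 0, 0, 0], [-0.001, 0.967, 0.4, 0, 0, 0, 0], [-0.001, 0.967, 0.6, 0, 0, 0, 0], [-0.001, 0.967, 0.668, 0, 0, 0, 0], [-0.001, 0.967, 0.668, 0, 0, 0, 0], [-0.001, 0.967, 0.668, 0, 0, 0, -1], [-0.001, 0.967, 0.668, 0, 0, 0, -1]], "newtons": 8}}

```text
time: 33.83
tcp_pos: [0.5222, 0.4163, 0.2141]
tcp_rot: [-0.262, 3.126, 0.005]
force: [-0.8, 1.1, 0.9]
grip_width: 0.0304
```

>>> {"fn": "servo_tool", "kwargs": {"targets": [[0, 0, 0, 0, 0, 0, -1], [0, 0, 0, 0, 0, 0, -1]]}}

```text
time: 34.08
tcp_pos: [0.5221, 0.4164, 0.2138]
tcp_rot: [-0.263, 3.126, 0.005]
force: [-0.2, 0.6, 5.6]
grip_width: 0.0278
```

>>> {"fn": "servo_tool", "kwargs": {"targets": [[0, 0, 0, 0, 0, 0, 0.1], [0, 0, 0, 0, 0, 0, 0.1], [0, 0, 0, 0, 0, 0.11, 0.1], [0, 0, 0, 0, 0, 0.22, 0.1], [0, 0, 0, 0, 0, 0.33, 0.1], [0, 0, 0, 0, 0, 0.44, 0.1], [0, 0, 0, 0, 0, 0.55, 0.1], [0, 0, 0, 0, 0, 0.66, 0.1], [0, 0, 0, 0, 0, 0.77, 0.1], [0, 0, 0, 0, 0, 0.88, 0.1], [0, 0, 0, 0, 0, 1, 0.1], [0, 0, 0, 0, 0, 1, -0.2]]}}

```text
time: 35.58
tcp_pos: [0.5213, 0.4156, 0.2102]
tcp_rot: [-2.025, -2.402, 0.002]
force: [0.3, -0.3, -0.2]
grip_width: 0.0449
```

>>> {"fn": "servo_tool", "kwargs": {"targets": [[0, 0, 0, 0, 0, 0, -1], [0, 0, 0, 0, 0, 0, -1], [0, 0, 0, 0, 0, 0, -1], [0, 0, 0, 0, 0, 0, -1]]}}

```text
time: 36.08
tcp_pos: [0.5214, 0.4157, 0.2108]
tcp_rot: [-2.027, -2.4, 0.001]
force: [-0.5, -0.2, -0.4]
grip_width: 0.0277
```

>>> {"fn": "servo_tool", "kwargs": {"targets": [[0, 0, 0, 0, 0, 0, -0.15], [0, 0, 0, 0, 0, 0, -0.15], [0, 0, -0.085, 0, 0, 0, -0.15], [0, 0, -0.085, 0, 0, 0, -0.15], [0, 0, -0.085, 0, 0, 0, -1], [0, 0, -0.085, 0, 0, 0, -1], [0, 0, -0.085, 0, 0, 0, -1], [0, 0, -0.2, 0, 0, 0, -1], [0, 0, -0.4, 0, 0, 0, -1], [0, 0, -0.6, 0, 0, 0, -1], [0, 0, -0.6, 0, 0, 0, -1]], "newtons": 15}}

```text
time: 37.45
tcp_pos: [0.5219, 0.4162, 0.3671]
tcp_rot: [2.025, 2.398, 0.017]
force: [0.6, 1.0, -1.1]
grip_width: 0.0273
```

```bash
python3 - <<'E'
from snap import *
go((.5841,.0357,.135),np.deg2rad(9.8))
E
```

```text
shift [-1.5429 -0.011   0.2012] turn [ 0.0064 -0.0029 -0.002 ] q6 0.42 grasp now [0.5236 0.4173 0.1871]
```

>>> {"fn": "servo_tool", "kwargs": {"targets": [[-0.2, 0, 0, 0, 0, 0, -1], [-0.4, 0, 0, 0, 0, 0, -1], [-0.6, 0, 0, 0, 0, 0, -1], [-0.8, -0.01, 0, 0, 0, 0, -1], [-1, -0.01, 0, 0, 0, 0, -1], [-1, -0.01, 0, 0, 0, 0, -1]]}}

```text
time: 38.2
tcp_pos: [0.561, 0.1657, 0.3586]
tcp_rot: [-2.033, -2.393, 0.005]
force: [-0.1, 0.2, -1.2]
grip_width: 0.0275
```

```bash
python3 - <<'E'
from snap import *
go((.5841,.0357,.135),np.deg2rad(9.8))
E
```

```text
shift [-0.528   0.0077  0.1749] turn [-0.0023  0.0006 -0.0054] q6 0.028 grasp now [0.5604 0.1654 0.1786]
```

>>> {"fn": "servo_tool", "kwargs": {"targets": [[-0.2, 0.007, 0, 0, 0, 0, -1], [-0.4, 0.007, 0, 0, 0, 0, -1], [-0.528, 0.007, 0.05, 0, 0, 0, -1], [-0.528, 0.007, 0.15, 0, 0, 0, -1], [-0.528, 0.007, 0.174, 0, 0, 0, -1], [-0.528, 0.007, 0.174, 0, 0, 0, -1], [-0.528, 0.007, 0.174, 0, 0, 0, -1]]}}

```text
time: 39.08
tcp_pos: [0.5847, 0.0399, 0.3183]
tcp_rot: [2.025, 2.4, 0.002]
force: [0.2, -0.4, -0.4]
grip_width: 0.0274
```

```bash
python3 - <<'E'
from snap import *
go((.5841,.0355,.085),np.deg2rad(9.8))
E
```

```text
shift [-0.0168 -0.0056  0.2134] turn [ 0.001   0.0001 -0.0012] q6 -0.198 grasp now [0.585  0.0399 0.1383]
```

>>> {"fn": "servo_tool", "kwargs": {"targets": [[-0.015, -0.006, 0.1, 0, 0, 0, -1], [-0.015, -0.006, 0.18, 0, 0, 0, -1], [-0.015, -0.006, 0.205, 0, 0, 0, -1], [-0.015, -0.006, 0.205, 0, 0, 0, -1], [-0.015, -0.006, 0.205, 0, 0, 0, -1]]}}

```text
time: 39.7
tcp_pos: [0.5841, 0.0352, 0.2677]
tcp_rot: [2.026, 2.398, 0.003]
force: [-0.3, 1.2, 0.2]
grip_width: 0.0272
```

```bash
python3 - <<'E'
from snap import *
go((.5838,.0355,.0575),np.deg2rad(9.8));s=pose()[2];print(s["force"],s["wrist_torque"])
E
```

```text
shift [ 0.0015 -0.0012  0.1207] turn [ 0.0016  0.0003 -0.0019] q6 -0.205 grasp now [0.5846 0.0352 0.0877]
[-0.26995704  1.17971756  0.20848577] [-0.08654187  0.05400442 -0.07452215]
```

>>> {"fn": "servo_tool", "kwargs": {"targets": [[0.001, -0.002, 0.02, 0, 0, 0, -1], [0.001, -0.002, 0.04, 0, 0, 0, -1], [0.001, -0.002, 0.06, 0, 0, 0, -1], [0.001, -0.002, 0.06, 0, 0, 0, -1]]}}

```text
time: 40.2
tcp_pos: [0.5829, 0.0352, 0.2503]
tcp_rot: [-2.027, -2.399, 0.001]
force: [0.4, 0.1, -0.4]
grip_width: 0.0272
```

```bash
python3 - <<'E'
from snap import *
go((.5838,.0355,.0575),np.deg2rad(9.8));s=pose()[2];print(s["force"],s["wrist_torque"])
E
```

```text
shift [0.0005 0.004  0.0512] turn [-0.001  -0.0002 -0.0021] q6 -0.205 grasp now [0.5826 0.0352 0.0703]
[ 0.37834867  0.09401269 -0.35818057] [-0.07405294  0.05216619  0.03807899]
```

>>> {"fn": "servo_tool", "kwargs": {"targets": [[0, 0.002, 0.02, 0, 0, 0, -1], [0, 0.002, 0.04, 0, 0, 0, -1], [0, 0.002, 0.051, 0, 0, 0, -1], [0, 0.002, 0.051, 0, 0, 0, -1], [0, 0.002, 0.051, 0, 0, 0, -1]]}}

```text
time: 40.83
tcp_pos: [0.5837, 0.0353, 0.2386]
tcp_rot: [2.027, 2.4, 0.0]
force: [-0.8, -0.2, -0.4]
grip_width: 0.0272
```

>>> {"fn": "servo_tool", "kwargs": {"targets": [[0, 0, 0, 0, 0, 0, -0.1], [0, 0, 0, 0, 0, 0, -0.1], [0, 0, -0.05, 0, 0, 0, -0.1], [0, 0, -0.25, 0, 0, 0, -0.1], [0, 0, -0.5, 0, 0, 0, 0], [-0.3, 0, -0.56, 0, 0, 0, 0], [-0.4, 0, -0.56, 0, 0, 0, 0], [-0.4, 0, -0.56, 0, 0, 0, 0]]}}

```text
time: 41.82
tcp_pos: [0.6004, -0.0658, 0.3799]
tcp_rot: [2.031, 2.394, 0.001]
force: [-0.6, 0.9, -0.3]
grip_width: 0.047
```

```bash
python3 - <<'E'
from vials import *
img,d,c=snap("wrist","after3")
for o in caps("wrist",img,d,c,(.48,.65,-.1,.1),.061,.05):print("ves",o)
go((.468,-.423,.20),np.deg2rad(-8.8))
E
```

```text
ves (np.int32(13957), array([0.5655, 0.0033]), array([ 5.62e+02, -4.00e-01]), 127.4, np.float64(0.07))
ves (np.int32(595), array([0.585, 0.035]), array([585. ,  35.4]), 13.6, np.float64(0.06))
ves (np.int32(590), array([ 0.596 , -0.0201]), array([595.9, -20.3]), 13.7, np.float64(0.06))
ves (np.int32(578), array([ 0.5405, -0.0299]), array([540.4, -30.1]), 13.7, np.float64(0.06))
shift [-1.328  -0.7585 -0.0038] turn [ 8.000e-04 -2.000e-04  2.032e-01] q6 -0.366 grasp now [ 0.6005 -0.0642  0.1993]
```

View pics/wrist_after3.png

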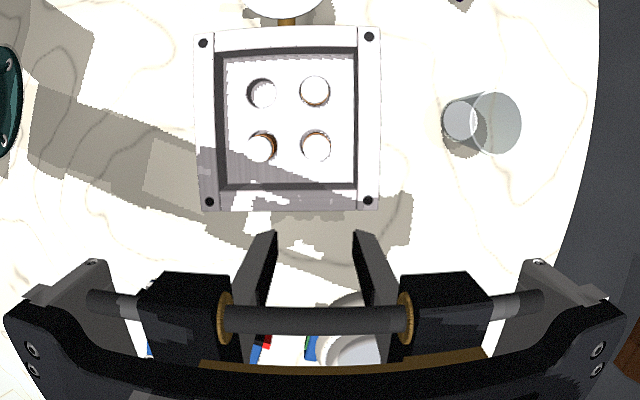

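>>> {"fn": "servo_tool", "kwargs": {"targets": [[-0.2, -0.1, 0, 0, 0, 0.1, 0], [-0.4, -0.3, 0, 0, 0, 0.2, 0], [-0.6, -0.5, 0, 0, 0, 0.203, 0], [-0.8, -0.7, 0, 0, 0, 0.203, 0], [-1, -0.76, 0, 0, 0, 0.203, 0], [-1, -0.76, 0, 0, 0, 0.203, 0]]}}

```text
time: 42.62
tcp_pos: [0.4536, -0.3432, 0.3784]
tcp_rot: [-2.386, -2.044, 0.0]
force: [0.9, 0.9, 0.2]
grip_width: 0.0475
```

```bash
python3 - <<'E'
from snap import *
go((.458,-.42,.22),np.deg2rad(-8.8))
E
```

```text
shift [-0.3007  0.0644 -0.0864] turn [-0.0001 -0.     -0.0004] q6 -0.593 grasp now [ 0.4536 -0.3432  0.1984]
```

>>> {"fn": "servo_tool", "kwargs": {"targets": [[-0.2, 0.06, -0.08, 0, 0, 0, 0], [-0.3, 0.064, -0.086, 0, 0, 0, 0], [-0.3, 0.064, -0.086, 0, 0, 0, 0], [-0.3, 0.064, -0.086, 0, 0, 0, 0]]}}

```text
time: 43.12
tcp_pos: [0.4601, -0.4163, 0.3996]
tcp_rot: [-2.38, -2.049, -0.002]
force: [0.5, 0.9, -0.2]
grip_width: 0.0471
```

```bash
python3 - <<'E'
from snap import *
snap("wrist","cov")
E
```

```text
(no output)
```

View pics/wrist_cov.png

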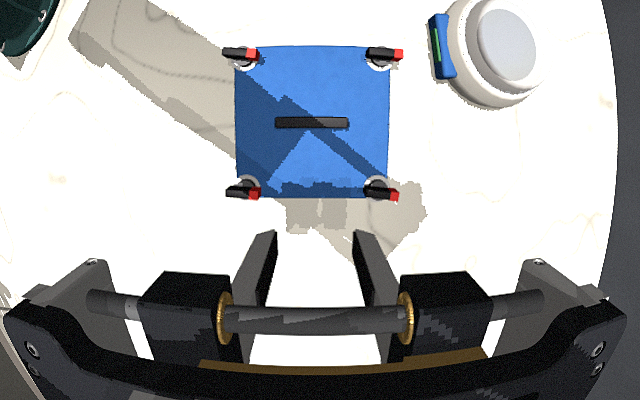

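```bash
python3 - <<'E'
from snap import *
z=np.load("wrist_cov.npz");c=(z["K"],z["R"],z["t"]);img=z["img"]
hsv=cv2.cvtColor(img,cv2.COLOR_BGR2HSV)
m=cv2.inRange(hsv,(100,100,0),(125,255,255));m[:,420:]=0;m[220:]=0
blue=m.copy()
m2=((hsv[...,1]<120)&(img.max(2)<60)).astype(np.uint8)
m2[:100]=0;m2[145:]=0;m2[:,:250]=0;m2[:,370:]=0
N,l,st,ce=cv2.connectedComponentsWithStats(m2);k=1+np.argmax(st[1:,4]);print(st[k],ce[k])
ct=cv2.findContours((l==k).astype(np.uint8),0,cv2.CHAIN_APPROX_NONE)[0];ct=max(ct,key=len)[:,0]
r=cv2.minAreaRect((plane("wrist",ct,.059,c)*1000).astype(np.float32));print("handle",r)
blue=cv2.morphologyEx(blue,cv2.MORPH_CLOSE,np.ones((21,21)))
ct=max(cv2.findContours(blue,0,cv2.CHAIN_APPROX_NONE)[0],key=len)[:,0]
print("cover",cv2.minAreaRect((plane("wrist",ct,.018,c)*1000).astype(np.float32)))
P=depthz("wrist",z["d"],c);print(P[123,310],P[90,300],P[54,250],P[190,250])
go((.468,-.343,.12),np.deg2rad(81.2))
E
```

```text
[275 117  73  11 719] [311.46036161 122.20723227]
handle ((468.3731994628906, -344.91217041015625), (10.684429168701172, 73.99617767333984), 81.36048126220703)
cover ((463.5436096191406, -343.93658447265625), (180.81686401367188, 196.71859741210938), 81.41678619384766)
[ 0.46718197 -0.34595325  0.05871473] [ 0.46095544 -0.30654495  0.01801141] [ 0.41556812 -0.261021    0.05080676] [ 0.3901399  -0.40788962  0.04939199]
shift [ 0.294  -0.0117  0.3994] turn [ 5.00e-04 -8.00e-04 -9.97e-01] q6 -0.678 grasp now [ 0.46   -0.416   0.2197]
```

>>> {"fn": "servo_tool", "kwargs": {"targets": [[0.1, -0.01, 0, 0, 0, 0.11, 0], [0.2, -0.01, 0, 0, 0, 0.22, 0], [0.29, -0.01, 0, 0, 0, 0.33, 0], [0.29, -0.01, 0.05, 0, 0, 0.44, 0], [0.29, -0.01, 0.1, 0, 0, 0.55, 0], [0.29, -0.01, 0.15, 0, 0, 0.66, 0], [0.29, -0.01, 0.2, 0, 0, 0.77, 0], [0.29, -0.01, 0.3, 0, 0, 0.88, 0], [0.29, -0.01, 0.4, 0, 0, 1, 0], [0.29, -0.01, 0.4, 0, 0, 1, 0], [0.29, -0.01, 0.4, 0, 0, 1, 0]]}}

```text
time: 44.55
tcp_pos: [0.4681, -0.3454, 0.3011]
tcp_rot: [3.132, -0.231, 0.002]
force: [0.2, 1.3, 1.1]
grip_width: 0.0472
```

```bash
python3 - <<'E'
from snap import *
go((.467,-.3446,.051),np.deg2rad(-98.64)); snap("wrist","cov2")
E
```

```text
shift [-0.005  -0.0025  0.2803] turn [ 0.0003 -0.0008  0.0021] q6 0.985 grasp now [ 0.4683 -0.3455  0.1211]
```

View pics/wrist_cov2.png

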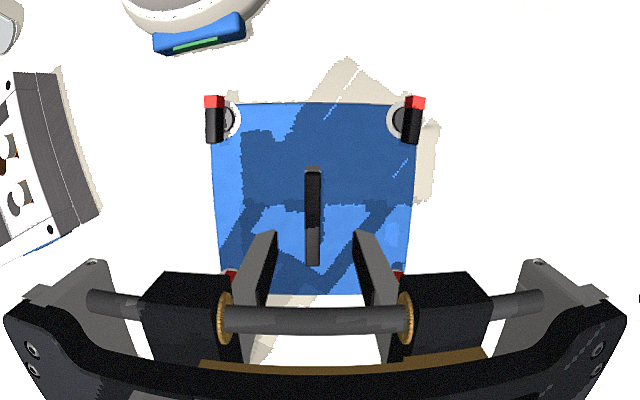

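```bash
python3 - <<'E'
from snap import *
z=np.load("wrist_cov2.npz");c=(z["K"],z["R"],z["t"]);img=z["img"]
P=depthz("wrist",z["d"],c);m=((P[...,2]>.05)&(P[...,2]<.066)).astype(np.uint8);m[:150]=0;m[275:]=0;m[:,:290]=0;m[:,340:]=0
ct=max(cv2.findContours(m,0,cv2.CHAIN_APPROX_NONE)[0],key=len)[:,0];print(ct.min(0),ct.max(0))
print(cv2.minAreaRect((plane("wrist",ct,.059,c)*1000).astype(np.float32)))
E
```

```text
[304 171] [320 266]
((469.8864440917969, -345.0066223144531), (11.728879928588867, 76.36625671386719), 81.59247589111328)
```

>>> {"fn": "servo_tool", "kwargs": {"targets": [[0, -0.002, 0.1, 0, 0, 0, 0], [0, -0.002, 0.2, 0, 0, 0, 0], [0, -0.002, 0.28, 0, 0, 0, 0], [0, -0.002, 0.28, 0, 0, 0, 0], [0, -0.002, 0.28, 0, 0, 0, -1], [0, -0.002, 0.28, 0, 0, 0, -1], [0, -0.002, 0.28, 0, 0, 0, -1], [0, -0.002, 0.28, 0, 0, 0, -1], [0, -0.002, 0.28, 0, 0, 0, -1], [0, -0.002, 0.28, 0, 0, 0, -1]], "newtons": 45}}

```text
time: 45.85
tcp_pos: [0.4682, -0.3443, 0.2307]
tcp_rot: [-3.129, 0.236, -0.002]
force: [0.1, 5.2, 4.9]
grip_width: 0.0116
```

```bash
python3 - <<'E'
from snap import *
s=pose()[2];print(s["force"],s["wrist_torque"],s["grip_width"]);go((.4685,-.345,.051),np.deg2rad(-98.64))
E
```

```text
[0.06286153 5.22680551 4.89899297] [ 0.9799755   0.03164686 -0.09879408] 0.01157901088233529
shift [ 0.0015  0.0026 -0.0013] turn [-0.0022 -0.0005  0.0001] q6 0.988 grasp now [ 0.4685 -0.3437  0.0507]
```

>>> {"fn": "servo_tool", "kwargs": {"targets": [[0, 0, -0.1, 0, 0, 0, -1], [0, 0, -0.25, 0, 0, 0, -1], [0, 0, -0.4, 0, 0, 0, -1], [0, 0, -0.5, 0, 0, 0, -1], [0, 0, -0.52, 0, 0, 0, -1], [0, 0, -0.52, 0, 0, 0, -1], [0, 0, -0.52, 0, 0, 0, -1]]}}

```text
time: 46.72
tcp_pos: [0.4674, -0.3452, 0.3568]
tcp_rot: [-3.129, 0.237, 0.007]
force: [-0.4, -0.1, -10.3]
grip_width: 0.0118
```

```bash
python3 - <<'E'
from snap import *
s=pose()[2];print(s["force"],s["wrist_torque"],s["grip_width"]);go((.5614,.003,.175),np.deg2rad(-80.2))
snap("wrist","lift");snap("scene","lift")
E
```

```text
[ -0.36945542  -0.10828135 -10.28621763] [0.03602024 0.11533993 0.07859177] 0.01178738569855353
shift [ 0.162  -1.4337  0.0107] turn [-0.0024  0.0027 -0.2051] q6 0.988 grasp now [ 0.4667 -0.3446  0.1768]
```

View pics/scene_lift.png

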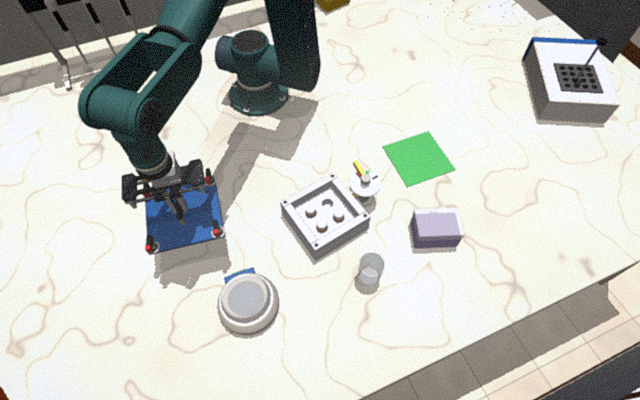

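View pics/wrist_lift.png

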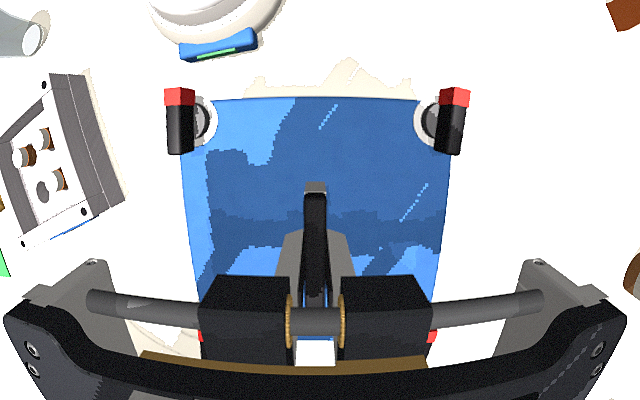

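>>> {"fn": "servo_tool", "kwargs": {"targets": [[0.02, -0.15, 0, 0, 0, -0.03, -1], [0.04, -0.3, 0, 0, 0, -0.06, -1], [0.06, -0.45, 0, 0, 0, -0.09, -1], [0.08, -0.6, 0, 0, 0, -0.12, -1], [0.1, -0.75, 0, 0, 0, -0.15, -1], [0.12, -0.85, 0, 0, 0, -0.18, -1], [0.13, -0.95, 0, 0, 0, -0.205, -1], [0.14, -1, 0, 0, 0, -0.205, -1], [0.14, -1, 0, 0, 0, -0.205, -1]]}}

```text
time: 47.95
tcp_pos: [0.5401, -0.1032, 0.3595]
tcp_rot: [3.13, 0.269, -0.001]
force: [-0.8, -0.9, -10.8]
grip_width: 0.0118
```

```bash
python3 - <<'E'
from snap import *
go((.5614,.003,.175),np.deg2rad(-80.2))
E
```

```text
shift [ 0.1565 -0.4042  0.0179] turn [0.0002 0.0004 0.0004] q6 1.107 grasp now [ 0.54   -0.1033  0.1795]
```

>>> {"fn": "servo_tool", "kwargs": {"targets": [[0.05, -0.12, 0, 0, 0, 0, -1], [0.1, -0.25, 0, 0, 0, 0, -1], [0.156, -0.36, 0.01, 0, 0, 0, -1], [0.156, -0.404, 0.018, 0, 0, 0, -1], [0.156, -0.404, 0.018, 0, 0, 0, -1], [0.156, -0.404, 0.018, 0, 0, 0, -1]]}}

```text
time: 48.7
tcp_pos: [0.5612, 0.0013, 0.3554]
tcp_rot: [3.129, 0.266, -0.0]
force: [-0.6, -0.4, -9.6]
grip_width: 0.0117
```

```bash
python3 - <<'E'
from snap import *
go((.5614,.003,.128),np.deg2rad(-80.2))
snap("wrist","over");snap("scene","over")
E
```

```text
shift [ 0.0022 -0.0067  0.1896] turn [ 0.0008  0.0002 -0.0011] q6 1.303 grasp now [0.5611 0.0011 0.1754]
```

View pics/wrist_over.png

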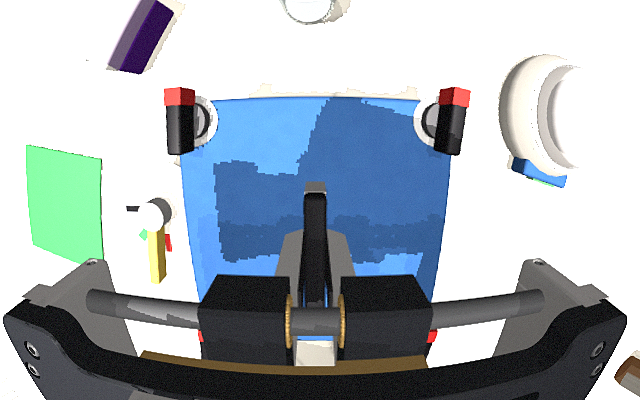

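View pics/scene_over.png

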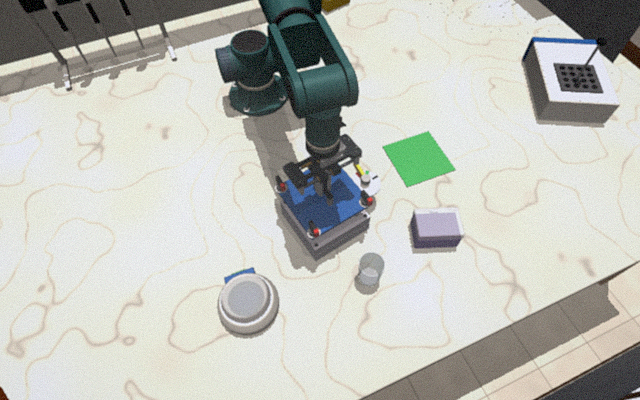

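>>> {"fn": "servo_tool", "kwargs": {"targets": [[0.002, -0.006, 0.05, 0, 0, 0, -1], [0.002, -0.006, 0.12, 0, 0, 0, -1], [0.002, -0.006, 0.17, 0, 0, 0, -1], [0.002, -0.006, 0.18, 0, 0, 0, -1], [0.002, -0.006, 0.18, 0, 0, 0, -1]]}}

```text
time: 49.42
tcp_pos: [0.5615, 0.0041, 0.3101]
tcp_rot: [-3.13, -0.268, 0.001]
force: [-0.2, -0.1, -10.0]
grip_width: 0.0114
```

```bash
python3 - <<'E'
from snap import *
s=pose()[2];print(s["force"],s["wrist_torque"],s["grip_width"]);go((.5614,.003,.116),np.deg2rad(-80.2))
E
```

```text
[-0.21822684 -0.1448856  -9.98173983] [-0.0229945   0.10586501  0.0545023 ] 0.0114465936410528
shift [-0.0013  0.0044  0.0566] turn [-0.0001  0.0002 -0.    ] q6 1.306 grasp now [0.5615 0.0042 0.1301]
```

>>> {"fn": "servo_tool", "kwargs": {"targets": [[0, 0.003, 0.01, 0, 0, 0, -1], [0, 0.004, 0.02, 0, 0, 0, -1], [0, 0.004, 0.03, 0, 0, 0, -1], [0, 0.004, 0.036, 0, 0, 0, -1], [0, 0.004, 0.036, 0, 0, 0, -1]]}}

```text
time: 50.05
tcp_pos: [0.5616, 0.0031, 0.3012]
tcp_rot: [-3.13, -0.268, 0.001]
force: [-0.2, 0.0, -11.0]
grip_width: 0.0114
```

```bash
python3 - <<'E'
from snap import *
s=pose()[2];print(s["force"],s["wrist_torque"],s["grip_width"]);go((.5614,.003,.116),np.deg2rad(-80.2))
E
```

```text
[-1.63638169e-01  2.31316767e-03 -1.10061826e+01] [-0.02938721  0.18073705 -0.01187855] 0.011391073642647543
shift [-0.0009  0.0004  0.0207] turn [-0.0001  0.0003 -0.    ] q6 1.304 grasp now [0.5615 0.0032 0.1212]
```

>>> {"fn": "servo_tool", "kwargs": {"targets": [[0, 0, 0.007, 0, 0, 0, -1], [0, 0, 0.013, 0, 0, 0, -1], [0, 0, 0.018, 0, 0, 0, -1], [0, 0, 0.022, 0, 0, 0, -1], [0, 0, 0.022, 0, 0, 0, -1]]}}

```text
time: 50.68
tcp_pos: [0.5617, 0.0031, 0.2959]
tcp_rot: [-3.13, -0.268, -0.0]
force: [-0.1, -0.6, -9.9]
grip_width: 0.0116
```

```bash
python3 - <<'E'
from snap import *
s=pose()[2];print(s["force"],s["wrist_torque"],s["grip_width"]);go((.5614,.003,.116),np.deg2rad(-80.2))
E
```

```text
[-0.11124046 -0.62183747 -9.87387216] [0.03269764 0.18795334 0.01061624] 0.01160254150367732
shift [-0.0011  0.0004 -0.0002] turn [-0.0001 -0.     -0.    ] q6 1.304 grasp now [0.5617 0.0032 0.1159]
```

Still hanging free at about home height; a little lower until contact.

>>> {"fn": "servo_tool", "kwargs": {"targets": [[0, 0, 0.004, 0, 0, 0, -1], [0, 0, 0.008, 0, 0, 0, -1], [0, 0, 0.01, 0, 0, 0, -1], [0, 0, 0.01, 0, 0, 0, -1]]}}

```text
time: 51.18
tcp_pos: [0.5616, 0.0031, 0.2957]
tcp_rot: [3.13, 0.268, 0.002]
force: [-5.7, -0.6, 2.8]
grip_width: 0.0119
```

```bash
python3 - <<'E'
from snap import *
s=pose()[2];print(s["force"],s["wrist_torque"],s["grip_width"]);go((.5614,.003,.116),np.deg2rad(-80.2))
E
```

```text
[-5.66845131 -0.6338904   2.84034675] [0.0875291  1.14251337 0.02245208] 0.011883328552492599
shift [-0.0007  0.0002 -0.0012] turn [ 0.0003 -0.001  -0.0001] q6 1.304 grasp now [0.5619 0.003  0.1157]
```

>>> {"fn": "servo_tool", "kwargs": {"targets": [[0, 0, -0.002, 0, 0, 0, -0.2], [0, 0, -0.002, 0, 0, 0, -0.2], [0, 0, -0.002, 0, 0, 0, -0.2], [0, 0, -0.1, 0, 0, 0, 0], [0, 0, -0.3, 0, 0, 0, 0], [0, 0, -0.45, 0, 0, 0, 0], [0, 0, -0.45, 0, 0, 0, 0], [0, 0, -0.45, 0, 0, 0, 0]]}}

```text
time: 52.18
tcp_pos: [0.5616, 0.0031, 0.4048]
tcp_rot: [-3.13, -0.268, 0.002]
force: [0.0, -0.1, -0.3]
grip_width: 0.0471
```

```bash
python3 - <<'E'
from snap import *
img,d,c=snap("wrist","seat")
P=depthz("wrist",d,c)
go((.5614,-.077,.2),np.deg2rad(99.8))
for u,v in [(230,200),(270,150),(360,150),(400,200),(310,120)]: print(u,v,P[v,u].round(4))
E
```

```text
shift [-0.0547  0.3158  0.0958] turn [-0.0005  0.0018 -0.    ] q6 1.304 grasp now [0.561  0.0032 0.224 ]
230 200 [0.5425 0.0872 0.0828]
270 150 [0.5998 0.0528 0.0818]
360 150 [ 0.6149 -0.0345  0.0818]
400 200 [ 0.5722 -0.0863  0.0825]
310 120 [0.6352 0.0189 0.0819]
```

View pics/wrist_seat.png

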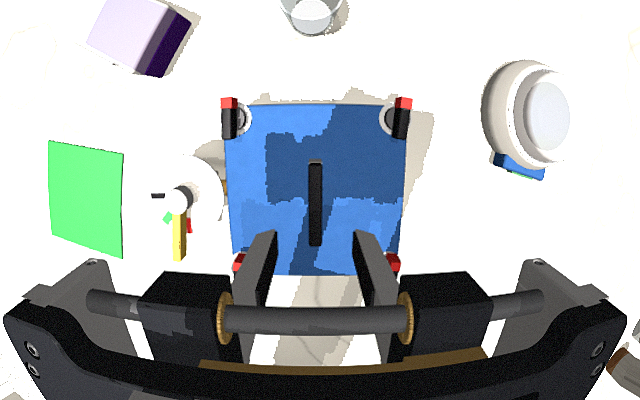

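```bash
python3 - <<'E'
from snap import *
a=np.deg2rad(9.8);g=np.array([.5614,.003])-.085*np.array([-np.sin(a),np.cos(a)])
go((g[0],g[1],.25),a)
E
```

```text
shift [-0.0008  0.3403 -0.1044] turn [-0.0019  0.001  -1.    ] q6 1.304 grasp now [0.561  0.0032 0.224 ]
```

>>> {"fn": "servo_tool", "kwargs": {"targets": [[0, 0.1, -0.05, 0, 0, -0.11, 0], [0, 0.2, -0.1, 0, 0, -0.22, 0], [0, 0.34, -0.104, 0, 0, -0.33, 0], [0, 0.34, -0.104, 0, 0, -0.44, 0], [0, 0.34, -0.104, 0, 0, -0.55, 0], [0, 0.34, -0.104, 0, 0, -0.66, 0], [0, 0.34, -0.104, 0, 0, -0.77, 0], [0, 0.34, -0.104, 0, 0, -0.88, 0], [0, 0.34, -0.104, 0, 0, -1, 0], [0, 0.34, -0.104, 0, 0, -1, 0], [0, 0.34, -0.104, 0, 0, -1, 0]]}}

```text
time: 53.6
tcp_pos: [0.5761, -0.0807, 0.4306]
tcp_rot: [-2.026, -2.399, 0.001]
force: [-1.0, -0.1, 0.4]
grip_width: 0.0473
```

```bash
python3 - <<'E'
from snap import *
snap("wrist","kn");snap("scene","kn");snap("top","kn")
E
```

```text
(no output)
```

View pics/wrist_kn.png

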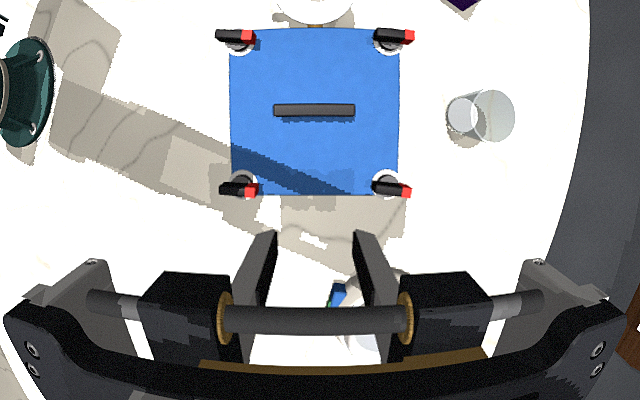

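View pics/scene_kn.png

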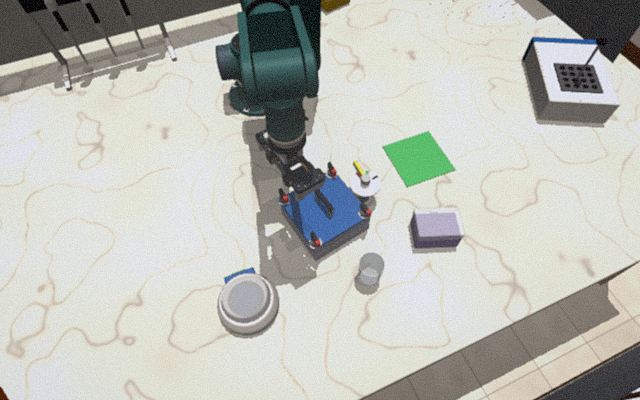

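```bash
cat > knobs.py <<'E'
from snap import *
def bars(f,zlo=.107,zhi=.122,zt=.115,ctr=(.5614,.003)):
    z=np.load(f);c=(z["K"],z["R"],z["t"]);P=depthz("wrist",z["d"],c)
    m=((P[...,2]>zlo)&(P[...,2]<zhi)&(np.hypot(P[...,0]-ctr[0],P[...,1]-ctr[1])<.16)).astype(np.uint8)
    m[255:]=0
    N,l,st,ce=cv2.connectedComponentsWithStats(m)
    for k in range(1,N):
        if st[k,4]<60: continue
        ct=max(cv2.findContours((l==k).astype(np.uint8),0,cv2.CHAIN_APPROX_NONE)[0],key=len)[:,0]
        w=plane("wrist",ct,zt,c);r=cv2.minAreaRect((w*1000).astype(np.float32))
        bx=cv2.boxPoints(r);e=bx[1]-bx[0] if np.hypot(*(bx[1]-bx[0]))>np.hypot(*(bx[2]-bx[1])) else bx[2]-bx[1]
        a=np.rad2deg(np.arctan2(e[1],e[0]))%180
        print("px",ce[k].round(0),"ctr",np.round(r[0],1),"size",np.round(r[1],1),"ang",round(a,1),"z",np.median(P[...,2][l==k]).round(4))
E
python3 - <<'E'
from knobs import *
bars("wrist_kn.npz"); print("handle");bars("wrist_kn.npz",.118,.135,.124)
E
```

```text
px [395.  34.] ctr [625.7  91.3] size [39.5 12.8] ang 9.9 z 0.1141
px [234.  34.] ctr [472.3  64.9] size [39.9 12.3] ang 1.9 z 0.114
px [393. 190.] ctr [652.5 -61.8] size [40.3 12.5] ang 0.9 z 0.1142
px [237. 190.] ctr [498.8 -88.6] size [39.7 12.8] ang 3.5 z 0.114
handle
px [314. 109.] ctr [562.    1.3] size [75.2 12.3] ang 9.6 z 0.1232
```

```bash
cat >> h.py <<'E'
def goy(g,deg):
    """no flip"""
    p,R,s=pose();t=np.deg2rad(deg);y=np.array([np.cos(t),np.sin(t),0]);z=np.array([0,0,-1.]);x=np.cross(y,z)
    T=Rn.from_matrix(np.stack([x,y,z],1));rv=(R.inv()*T).as_rotvec()
    sh=R.inv().apply(np.array(g)+[0,0,.18]-p)
    print("shift",np.round(sh/.25,4),"turn",np.round(rv/(np.pi/2),4),"q6",s["qpos"][5].round(3),"yaw",np.rad2deg(np.arctan2(*R.as_matrix()[1::-1,1])).round(2),"grasp",np.round(p+R.apply([0,0,.18]),4),"F",s["force"].round(1),"w",s["grip_width"].round(4))
KN=dict(A=(.4981,-.0869),B=(.4716,.0666),C=(.6250,.0930),D=(.6518,-.0601))
def kn(k,z,deg): goy((*KN[k],z),deg)
E
python3 -c "
from h import *
kn('A',.165,99.8)"
```

```text
Traceback (most recent call last):
  File "h.py", line 57, in kn
    def kn(k,z,deg): goy((*KN[k],z),deg)
                     ~~~^^^^^^^^^^^^^^^^
  File "h.py", line 55, in goy
    print("shift",np.round(sh/.25,4),"turn",np.round(rv/(np.pi/2),4),"q6",s["qpos"][5].round(3),"yaw",np.rad2deg(np.arctan2(*R.as_matrix()[1::-1,1])).round(2),"grasp",np.round(p+R.apply([0,0,.18]),4),"F",s["force"].round(1),"w",s["grip_width"].round(4))
                                                                                                                                                                                                                                    ^^^^^^^^^^^^^^^^^^^^^
AttributeError: 'float' object has no attribute 'round'
```

```bash
sed -i 's/s\["grip_width"\].round(4)/round(s["grip_width"],4)/' h.py; python3 -c "
from h import *
kn('A',.165,99.8)"
```

```text
shift [ 0.0279 -0.3117  0.3463] turn [-1.0000e-04 -4.0000e-04 -1.0008e+00] q6 -0.406 yaw 9.72 grasp [ 0.576  -0.0806  0.2515] F [ 0.2 -0.  -0.2] w 0.0474
```

>>> {"fn": "servo_tool", "kwargs": {"targets": [[0, -0.1, 0.03, 0, 0, -0.11, 0], [0.01, -0.2, 0.06, 0, 0, -0.22, 0], [0.02, -0.31, 0.1, 0, 0, -0.33, 0], [0.028, -0.312, 0.15, 0, 0, -0.44, 0], [0.028, -0.312, 0.2, 0, 0, -0.55, 0], [0.028, -0.312, 0.25, 0, 0, -0.66, 0], [0.028, -0.312, 0.3, 0, 0, -0.77, 0], [0.028, -0.312, 0.34, 0, 0, -0.88, 0], [0.028, -0.312, 0.346, 0, 0, -1, 0], [0.028, -0.312, 0.346, 0, 0, -1, 0], [0.028, -0.312, 0.346, 0, 0, -1, 0]]}}

```text
time: 55.12
tcp_pos: [0.4981, -0.087, 0.3457]
tcp_rot: [-0.263, 3.13, -0.0]
force: [-0.3, -0.5, -0.3]
grip_width: 0.0471
```

```bash
python3 -c "
from snap import *
kn('A',.117,99.8);snap('wrist','kA')"
```

```text
shift [0.     0.0006 0.195 ] turn [-0.0001  0.0004 -0.002 ] q6 -2.024 yaw 99.62 grasp [ 0.4982 -0.0871  0.1657] F [-0.3 -0.5 -0.3] w 0.0471
```

View pics/wrist_kA.png

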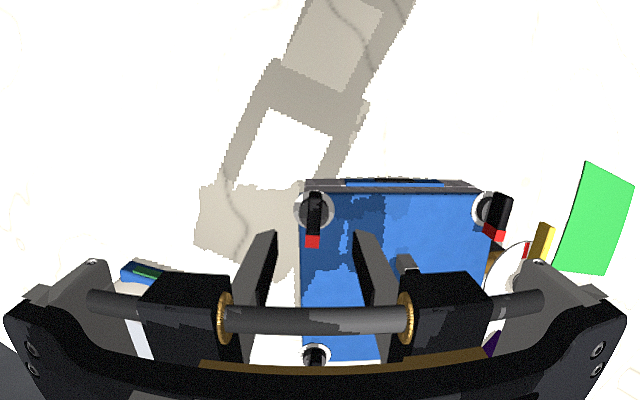

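>>> {"fn": "servo_tool", "kwargs": {"targets": [[0, 0, 0.1, 0, 0, 0, 0], [0, 0, 0.19, 0, 0, 0, 0], [0, 0, 0.195, 0, 0, 0, 0], [0, 0, 0.195, 0, 0, 0, -1], [0, 0, 0.195, 0, 0, 0, -1], [0, 0, 0.195, 0, 0, 0, -1], [0, 0, 0.195, 0, 0, 0, -1], [0, 0, 0.195, 0, 0, 0, -1], [0, 0, 0.195, 0, 0, 0, -1]], "newtons": 20}}

```text
time: 56.3
tcp_pos: [0.4983, -0.0874, 0.2973]
tcp_rot: [-0.268, 3.129, -0.002]
force: [1.6, -3.4, 2.6]
grip_width: 0.0097
```

```bash
python3 -c "
from snap import *
kn('A',.117,99.8)"
```

```text
shift [0.0005 0.0022 0.0012] turn [-0.001   0.0008 -0.0003] q6 -2.027 yaw 99.78 grasp [ 0.4986 -0.0877  0.1173] F [ 1.6 -3.4  2.6] w 0.0097
```

>>> {"fn": "servo_tool", "kwargs": {"targets": [[0, 0, 0, 0, 0, 0.08, -1], [0, 0, 0, 0, 0, 0.16, -1], [0, 0, 0, 0, 0, 0.24, -1], [0, 0, 0, 0, 0, 0.32, -1], [0, 0, 0, 0, 0, 0.4, -1], [0, 0, 0, 0, 0, 0.46, -1], [0, 0, 0, 0, 0, 0.5, -1], [0, 0, 0, 0, 0, 0.5, -1], [0, 0, 0, 0, 0, 0.5, -1]]}}

```text
time: 57.42
tcp_pos: [0.498, -0.0884, 0.2973]
tcp_rot: [0.951, 2.992, -0.007]
force: [0.2, -6.3, 3.0]
grip_width: 0.0099
```

```bash
python3 -c "
from snap import *
kn('A',.117,54.8);print(pose()[2]['wrist_torque'])"
```

```text
shift [0.0033 0.0053 0.0013] turn [-0.0023  0.0018 -0.0007] q6 -1.241 yaw 54.74 grasp [ 0.498  -0.0893  0.1173] F [ 0.2 -6.3  3. ] w 0.0099
[-1.19805391  0.18403355 -0.06500886]
```

>>> {"fn": "servo_tool", "kwargs": {"targets": [[0, 0, 0, 0, 0, 0, -0.1], [0, 0, 0, 0, 0, 0, -0.1], [0, 0, 0, 0, 0, 0, -0.1], [0, 0, -0.1, 0, 0, 0, 0], [0, 0, -0.2, 0, 0, -0.11, 0], [0, 0, -0.2, 0, 0, -0.22, 0], [0, 0, -0.2, 0, 0, -0.33, 0], [0, 0, -0.2, 0, 0, -0.44, 0], [0, 0, -0.2, 0, 0, -0.5, 0], [0, 0, -0.2, 0, 0, -0.5, 0]]}}

```text
time: 58.68
tcp_pos: [0.498, -0.0868, 0.3464]
tcp_rot: [0.267, -3.13, -0.001]
force: [-0.4, 0.0, -0.2]
grip_width: 0.0471
```

```bash
sed -i 's/^KN=.*/KN=dict(A=(.4981,-.0884),B=(.4718,.0653),C=(.6252,.0917),D=(.6518,-.0614))/' h.py; python3 -c "
from snap import *
kn('C',.165,99.8);snap('wrist','kA2')"
```

```text
shift [-0.6222  0.6175  0.006 ] turn [ 0.0004 -0.0002 -0.0006] q6 -2.026 yaw 99.75 grasp [ 0.4979 -0.0867  0.1664] F [-0.4  0.  -0.2] w 0.0471
```

View pics/wrist_kA2.png

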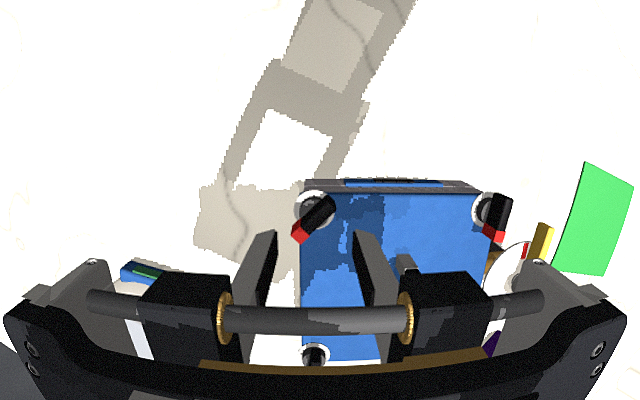

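>>> {"fn": "servo_tool", "kwargs": {"targets": [[-0.15, 0.15, 0, 0, 0, 0, 0], [-0.3, 0.3, 0, 0, 0, 0, 0], [-0.45, 0.45, 0, 0, 0, 0, 0], [-0.6, 0.6, 0, 0, 0, 0, 0], [-0.622, 0.617, 0.006, 0, 0, 0, 0], [-0.622, 0.617, 0.006, 0, 0, 0, 0], [-0.622, 0.617, 0.006, 0, 0, 0, 0]]}}

```text
time: 59.6
tcp_pos: [0.6246, 0.0903, 0.3453]
tcp_rot: [0.265, -3.13, 0.001]
force: [0.3, 0.0, 0.7]
grip_width: 0.0468
```

```bash
python3 -c "
from snap import *
kn('C',.117,99.8);snap('wrist','kC')"
```

```text
shift [-0.0036  0.0053  0.1932] turn [-0.0002 -0.0003 -0.0012] q6 -1.686 yaw 99.69 grasp [0.6245 0.0902 0.1653] F [0.3 0.  0.7] w 0.0468
```

View pics/wrist_kC.png

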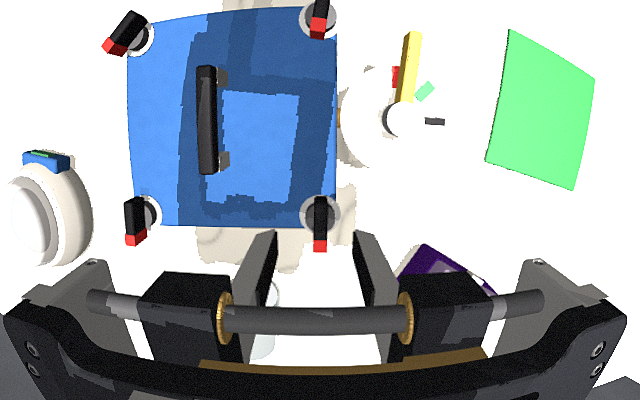

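```bash
python3 - <<'E'
from knobs import *
bars("wrist_kC.npz");print();bars("wrist_kA.npz");print();bars("wrist_kA2.npz")
E
```

```text
px [319.  17.] ctr [479.1  67. ] size [26.7 10.2] ang 1.4 z 0.1142
px [120.  32.] ctr [498.5 -85.9] size [16.6 39.9] ang 143.9 z 0.1139
px [406. 102.] ctr [514.3 139.3] size [25.2 75.6] ang 173.5 z 0.1081
px [215. 119.] ctr [560.9   7.2] size [77.6  6.9] ang 8.8 z 0.1168
px [131. 223.] ctr [651.4 -59.6] size [41.8 15.2] ang 0.6 z 0.1141
px [320. 226.] ctr [625.7  92.9] size [40.9 10.1] ang 8.1 z 0.1143

px [313. 221.] ctr [496.5 -90. ] size [40.6 10.6] ang 5.0 z 0.1143
px [502. 219.] ctr [470.1  61.9] size [39.5 16.7] ang 4.5 z 0.1138
px [548. 242.] ctr [483.3 128.3] size [ 8.8 24.9] ang 179.9 z 0.1075

px [501. 220.] ctr [470.4  63.5] size [39.1 16.7] ang 0.4 z 0.1138
px [313. 221.] ctr [495.7 -90.1] size [12.2 40.4] ang 146.7 z 0.1142
```

```bash
sed -i 's/^KN=.*/KN=dict(A=(.4980,-.0885),B=(.4711,.0670),C=(.6268,.0940),D=(.6537,-.0616))/' h.py; python3 -c "
from snap import *
kn('C',.117,99.8)"
```

```text
shift [-0.0115  0.0138  0.194 ] turn [-0.0002  0.     -0.0013] q6 -1.686 yaw 99.68 grasp [0.6246 0.0901 0.1655] F [-0.6 -0.8  0.2] w 0.0471
```

>>> {"fn": "servo_tool", "kwargs": {"targets": [[-0.01, 0.013, 0.1, 0, 0, 0, 0], [-0.01, 0.013, 0.19, 0, 0, 0, 0], [-0.01, 0.013, 0.194, 0, 0, 0, 0], [-0.01, 0.013, 0.194, 0, 0, 0, -1], [-0.01, 0.013, 0.194, 0, 0, 0, -1], [-0.01, 0.013, 0.194, 0, 0, 0, -1], [-0.01, 0.013, 0.194, 0, 0, 0, -1], [-0.01, 0.013, 0.194, 0, 0, 0, -1], [-0.01, 0.013, 0.194, 0, 0, 0, -1]]}}

```text
time: 60.78
tcp_pos: [0.6271, 0.0949, 0.2973]
tcp_rot: [-0.268, 3.129, -0.001]
force: [0.4, -1.9, 1.3]
grip_width: 0.0095
```

```bash
python3 -c "
from snap import *
kn('C',.117,99.8)"
```

```text
shift [ 0.0018 -0.0033  0.0011] turn [-0.0004  0.0006 -0.0002] q6 -1.681 yaw 99.78 grasp [0.6273 0.0948 0.1173] F [ 0.4 -1.9  1.3] w 0.0095
```

>>> {"fn": "servo_tool", "kwargs": {"targets": [[0, 0, 0, 0, 0, 0.08, -1], [0, 0, 0, 0, 0, 0.16, -1], [0, 0, 0, 0, 0, 0.24, -1], [0, 0, 0, 0, 0, 0.32, -1], [0, 0, 0, 0, 0, 0.4, -1], [0, 0, 0, 0, 0, 0.46, -1], [0, 0, 0, 0, 0, 0.5, -1], [0, 0, 0, 0, 0, 0.5, -1], [0, 0, 0, 0, 0, 0.5, -1]]}}

```text
time: 61.9
tcp_pos: [0.6269, 0.0939, 0.2973]
tcp_rot: [0.95, 2.994, -0.005]
force: [-1.8, -6.4, 3.3]
grip_width: 0.0102
```

>>> {"fn": "servo_tool", "kwargs": {"targets": [[0, 0, 0, 0, 0, 0, -0.1], [0, 0, 0, 0, 0, 0, -0.1], [0, 0, 0, 0, 0, 0, -0.1], [0, 0, -0.1, 0, 0, 0, 0], [0, 0, -0.2, 0, 0, -0.11, 0], [0, 0, -0.2, 0, 0, -0.22, 0], [0, 0, -0.2, 0, 0, -0.33, 0], [0, 0, -0.2, 0, 0, -0.44, 0], [0, 0, -0.2, 0, 0, -0.5, 0], [0, 0, -0.2, 0, 0, -0.5, 0]]}}

```text
time: 63.15
tcp_pos: [0.6269, 0.0953, 0.3464]
tcp_rot: [0.267, -3.13, -0.001]
force: [-0.2, 0.4, -0.4]
grip_width: 0.0472
```

```bash
python3 -c "
from snap import *
kn('B',.165,99.8)"
```

```text
shift [ 0.6335 -0.0061  0.0059] turn [ 0.0003 -0.0002 -0.0005] q6 -1.68 yaw 99.76 grasp [0.6269 0.0954 0.1664] F [-0.2  0.4 -0.4] w 0.0472
```

>>> {"fn": "servo_tool", "kwargs": {"targets": [[0.2, 0, 0, 0, 0, 0, 0], [0.4, 0, 0, 0, 0, 0, 0], [0.6, -0.006, 0, 0, 0, 0, 0], [0.634, -0.006, 0.006, 0, 0, 0, 0], [0.634, -0.006, 0.006, 0, 0, 0, 0], [0.634, -0.006, 0.006, 0, 0, 0, 0], [0.634, -0.006, 0.006, 0, 0, 0, 0]]}}

```text
time: 64.03
tcp_pos: [0.4721, 0.0668, 0.3451]
tcp_rot: [-0.268, 3.13, 0.0]
force: [-0.1, 0.4, -0.1]
grip_width: 0.0471
```

```bash
python3 -c "
from knobs import *
kn('B',.117,99.8);snap('wrist','kB');bars('wrist_kB.npz')"
```

```text
shift [0.0037 0.0016 0.1925] turn [ 0.0001  0.0001 -0.0001] q6 -1.72 yaw 99.79 grasp [0.4721 0.0668 0.1651] F [-0.1  0.4 -0.1] w 0.0471
px [317. 222.] ctr [469.9  66.5] size [40.5 10.8] ang 2.1 z 0.1143
px [127. 218.] ctr [495.4 -86.6] size [12. 44.] ang 142.6 z 0.1143
px [402. 246.] ctr [477.8 134.1] size [ 9.1 15.1] ang 179.2 z 0.1075
```

View pics/wrist_kB.png

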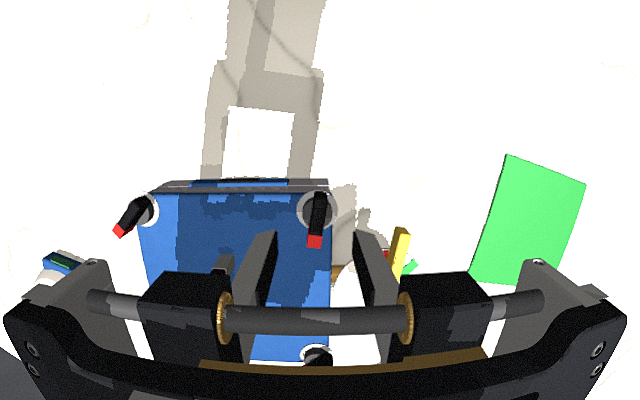

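>>> {"fn": "servo_tool", "kwargs": {"targets": [[0.003, 0.004, 0.1, 0, 0, 0, 0], [0.003, 0.004, 0.185, 0, 0, 0, 0], [0.003, 0.004, 0.193, 0, 0, 0, 0], [0.003, 0.004, 0.193, 0, 0, 0, -1], [0.003, 0.004, 0.193, 0, 0, 0, -1], [0.003, 0.004, 0.193, 0, 0, 0, -1], [0.003, 0.004, 0.193, 0, 0, 0, -1], [0.003, 0.004, 0.193, 0, 0, 0, -1], [0.003, 0.004, 0.193, 0, 0, 0, -1]]}}

```text
time: 65.2
tcp_pos: [0.4702, 0.0678, 0.2975]
tcp_rot: [-0.268, 3.129, 0.002]
force: [-0.3, 2.6, 4.0]
grip_width: 0.0096
```

```bash
python3 -c "
from snap import *
kn('B',.117,99.8)"
```

```text
shift [-0.0031 -0.0038  0.0021] turn [0.0007 0.0007 0.0001] q6 -1.719 yaw 99.8 grasp [0.4703 0.068  0.1175] F [-0.3  2.6  4. ] w 0.0096
```

>>> {"fn": "servo_tool", "kwargs": {"targets": [[0, 0, 0, 0, 0, 0.08, -1], [0, 0, 0, 0, 0, 0.16, -1], [0, 0, 0, 0, 0, 0.24, -1], [0, 0, 0, 0, 0, 0.32, -1], [0, 0, 0, 0, 0, 0.4, -1], [0, 0, 0, 0, 0, 0.46, -1], [0, 0, 0, 0, 0, 0.5, -1], [0, 0, 0, 0, 0, 0.5, -1], [0, 0, 0, 0, 0, 0.5, -1]]}}

```text
time: 66.32
tcp_pos: [0.4701, 0.0674, 0.2975]
tcp_rot: [0.949, 2.995, -0.0]
force: [-3.1, 1.1, 5.6]
grip_width: 0.0097
```

>>> {"fn": "servo_tool", "kwargs": {"targets": [[0, 0, 0, 0, 0, 0, -0.1], [0, 0, 0, 0, 0, 0, -0.1], [0, 0, 0, 0, 0, 0, -0.1], [0, 0, -0.1, 0, 0, 0, 0], [0, 0, -0.2, 0, 0, -0.11, 0], [0, 0, -0.2, 0, 0, -0.22, 0], [0, 0, -0.2, 0, 0, -0.33, 0], [0, 0, -0.2, 0, 0, -0.44, 0], [0, 0, -0.2, 0, 0, -0.5, 0], [0, 0, -0.2, 0, 0, -0.5, 0]]}}

```text
time: 67.58
tcp_pos: [0.4701, 0.0674, 0.3467]
tcp_rot: [0.266, -3.13, 0.0]
force: [0.4, -0.2, -0.1]
grip_width: 0.0469
```

```bash
python3 -c "
from snap import *
kn('D',.165,99.8);snap('wrist','kB2')"
```

```text
shift [-0.6365 -0.6329  0.0065] turn [-0.     -0.0002 -0.0007] q6 -1.718 yaw 99.73 grasp [0.4701 0.0674 0.1667] F [ 0.4 -0.2 -0.1] w 0.0469
```

View pics/wrist_kB2.png

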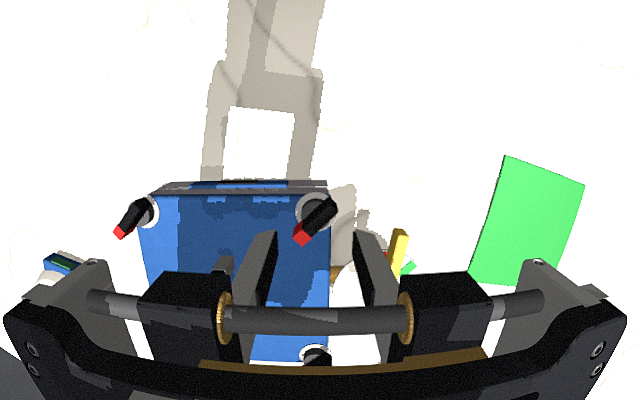

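Knob B now at ~45°. On to D.

>>> {"fn": "servo_tool", "kwargs": {"targets": [[-0.15, -0.15, 0, 0, 0, 0, 0], [-0.3, -0.3, 0, 0, 0, 0, 0], [-0.45, -0.45, 0, 0, 0, 0, 0], [-0.6, -0.6, 0, 0, 0, 0, 0], [-0.637, -0.633, 0.006, 0, 0, 0, 0], [-0.637, -0.633, 0.006, 0, 0, 0, 0], [-0.637, -0.633, 0.006, 0, 0, 0, 0]]}}

```text
time: 68.5
tcp_pos: [0.6532, -0.0604, 0.3457]
tcp_rot: [0.269, -3.13, -0.001]
force: [-1.3, 0.6, 1.2]
grip_width: 0.0467
```

```bash
python3 -c "
from knobs import *
kn('D',.117,99.8);snap('wrist','kD');bars('wrist_kD.npz')"
```

```text
shift [-0.0012 -0.0051  0.1948] turn [ 0.0003 -0.0002  0.0003] q6 -1.921 yaw 99.83 grasp [ 0.6531 -0.0603  0.1657] F [-1.3  0.6  1.2] w 0.0467
px [307.  11.] ctr [502.9 -91.9] size [12.4 29.8] ang 143.2 z 0.114
px [511.  31.] ctr [473.3  63.1] size [12.3 42.5] ang 145.2 z 0.1139
px [566.  83.] ctr [494.2 128.7] size [36.3  8.6] ang 2.3 z 0.1075
px [419. 116.] ctr [562.3  -3.3] size [76.4  7.2] ang 9.1 z 0.1164
px [560. 129.] ctr [534.6 128.1] size [37.6 26.2] ang 24.7 z 0.1081
px [314. 222.] ctr [652.1 -63. ] size [40.6 10.8] ang 3.5 z 0.1143
px [501. 220.] ctr [625.   88.9] size [16.9 38.4] ang 148.4 z 0.1138
```

View pics/wrist_kD.png

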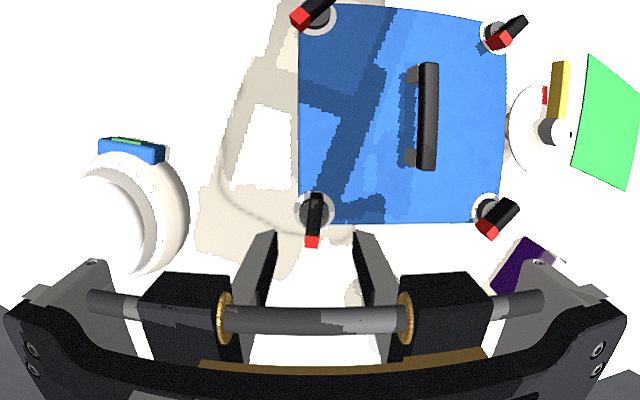

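>>> {"fn": "servo_tool", "kwargs": {"targets": [[-0.001, -0.005, 0.1, 0, 0, 0, 0], [-0.001, -0.005, 0.185, 0, 0, 0, 0], [-0.001, -0.005, 0.195, 0, 0, 0, 0], [-0.001, -0.005, 0.195, 0, 0, 0, -1], [-0.001, -0.005, 0.195, 0, 0, 0, -1], [-0.001, -0.005, 0.195, 0, 0, 0, -1], [-0.001, -0.005, 0.195, 0, 0, 0, -1], [-0.001, -0.005, 0.195, 0, 0, 0, -1], [-0.001, -0.005, 0.195, 0, 0, 0, -1]]}}

```text
time: 69.68
tcp_pos: [0.6543, -0.0616, 0.2975]
tcp_rot: [-0.269, 3.13, 0.003]
force: [-2.6, 4.6, 4.7]
grip_width: 0.0102
```

```bash
python3 -c "
from snap import *
kn('D',.117,99.8)"
```

```text
shift [0.0023 0.0005 0.0019] turn [0.0014 0.0002 0.0004] q6 -1.923 yaw 99.83 grasp [ 0.6543 -0.0612  0.1175] F [-2.6  4.6  4.7] w 0.0102
```

>>> {"fn": "servo_tool", "kwargs": {"targets": [[0, 0.002, 0, 0, 0, 0.08, -1], [0, 0.002, 0, 0, 0, 0.16, -1], [0, 0.002, 0, 0, 0, 0.24, -1], [0, 0.002, 0, 0, 0, 0.32, -1], [0, 0.002, 0, 0, 0, 0.4, -1], [0, 0.002, 0, 0, 0, 0.46, -1], [0, 0.002, 0, 0, 0, 0.5, -1], [0, 0.002, 0, 0, 0, 0.5, -1], [0, 0.002, 0, 0, 0, 0.5, -1]]}}

```text
time: 70.8
tcp_pos: [0.654, -0.0627, 0.2975]
tcp_rot: [-0.949, -2.995, 0.003]
force: [-3.9, -0.2, 5.8]
grip_width: 0.0102
```

```bash
python3 -c "
from snap import *
kn('D',.117,54.8)"
```

```text
shift [0.0034 0.003  0.0019] turn [-0.0013  0.0002  0.0004] q6 -1.138 yaw 54.83 grasp [ 0.6538 -0.063   0.1175] F [-3.9 -0.2  5.8] w 0.0102
```

>>> {"fn": "servo_tool", "kwargs": {"targets": [[0, 0, 0, 0, 0, 0, -0.1], [0, 0, 0, 0, 0, 0, -0.1], [0, 0, 0, 0, 0, 0, -0.1], [0, 0, -0.1, 0, 0, 0, 0], [0, 0, -0.2, 0, 0, 0, 0], [0, 0, -0.2, 0, 0, 0, 0], [0, 0, -0.2, 0, 0, 0, 0]]}}

```text
time: 71.68
tcp_pos: [0.6542, -0.062, 0.3454]
tcp_rot: [-0.949, -2.993, 0.0]
force: [-0.5, -0.6, -0.9]
grip_width: 0.0469
```

```bash
python3 -c "
from snap import *
kn('A',.165,54.8);snap('wrist','kD2')"
```

```text
shift [ 0.4497 -0.4467  0.0026] turn [-0.0004 -0.0008  0.    ] q6 -1.137 yaw 54.8 grasp [ 0.654  -0.062   0.1654] F [-0.5 -0.6 -0.9] w 0.0469
```

View pics/wrist_kD2.png

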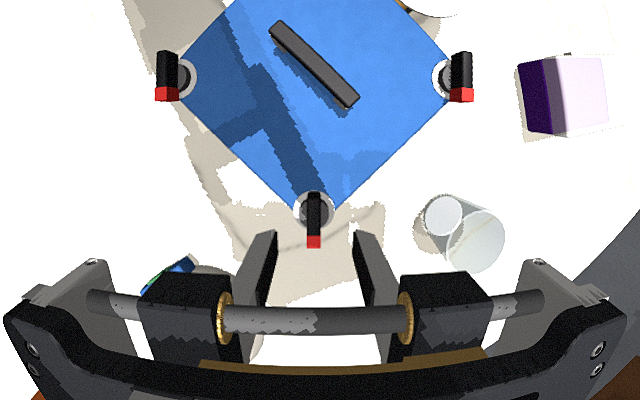

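>>> {"fn": "servo_tool", "kwargs": {"targets": [[0.15, -0.15, 0, 0, 0, 0, 0], [0.3, -0.3, 0, 0, 0, 0, 0], [0.44, -0.44, 0, 0, 0, 0, 0], [0.45, -0.447, 0.003, 0, 0, 0, 0], [0.45, -0.447, 0.003, 0, 0, 0, 0], [0.45, -0.447, 0.003, 0, 0, 0, 0]]}}

```text
time: 72.47
tcp_pos: [0.4991, -0.0884, 0.3457]
tcp_rot: [0.949, 2.995, 0.0]
force: [1.1, 0.7, 0.3]
grip_width: 0.0474
```

```bash
python3 -c "
from snap import *
kn('A',.117,54.8)"
```

```text
shift [ 0.0034 -0.0027  0.195 ] turn [0.0002 0.0001 0.0003] q6 -1.244 yaw 54.83 grasp [ 0.4991 -0.0884  0.1657] F [1.1 0.7 0.3] w 0.0474
```

>>> {"fn": "servo_tool", "kwargs": {"targets": [[0.003, -0.002, 0.1, 0, 0, 0, 0], [0.003, -0.002, 0.185, 0, 0, 0, 0], [0.003, -0.002, 0.195, 0, 0, 0, 0], [0.003, -0.002, 0.195, 0, 0, 0, -1], [0.003, -0.002, 0.195, 0, 0, 0, -1], [0.003, -0.002, 0.195, 0, 0, 0, -1], [0.003, -0.002, 0.195, 0, 0, 0, -1], [0.003, -0.002, 0.195, 0, 0, 0, -1], [0.003, -0.002, 0.195, 0, 0, 0, -1]], "newtons": 25}}

```text
time: 73.6
tcp_pos: [0.4971, -0.0887, 0.2977]
tcp_rot: [0.95, 2.994, -0.001]
force: [-1.3, -1.3, 2.5]
grip_width: 0.0102
```

>>> {"fn": "servo_tool", "kwargs": {"targets": [[0, 0, 0, 0, 0, 0.08, -1], [0, 0, 0, 0, 0, 0.16, -1], [0, 0, 0, 0, 0, 0.24, -1], [0, 0, 0, 0, 0, 0.32, -1], [0, 0, 0, 0, 0, 0.4, -1], [0, 0, 0, 0, 0, 0.45, -1], [0, 0, 0, 0, 0, 0.48, -1], [0, 0, 0, 0, 0, 0.5, -1], [0, 0, 0, 0, 0, 0.5, -1]]}}

```text
time: 74.72
tcp_pos: [0.4966, -0.0891, 0.2977]
tcp_rot: [2.023, 2.404, -0.005]
force: [-5.1, -2.7, 5.3]
grip_width: 0.01
```

```bash
python3 -c "
from snap import *
kn('A',.117,9.8);print(pose()[2]['wrist_torque'])"
```

```text
shift [0.0013 0.006  0.0029] turn [-0.0014  0.0013  0.0004] q6 -0.46 yaw 9.84 grasp [ 0.4963 -0.0895  0.1177] F [-5.1 -2.7  5.3] w 0.01
[-0.71499008  0.88410184  0.46353165]
```

>>> {"fn": "servo_tool", "kwargs": {"targets": [[0, 0, 0, 0, 0, 0, -0.1], [0, 0, 0, 0, 0, 0, -0.1], [0, 0, 0, 0, 0, 0, -0.1], [0, 0, -0.1, 0, 0, 0, 0], [0, 0, -0.2, 0, 0, -0.11, 0], [0, 0, -0.2, 0, 0, -0.22, 0], [0, 0, -0.2, 0, 0, -0.33, 0], [0, 0, -0.2, 0, 0, -0.44, 0], [0, 0, -0.2, 0, 0, -0.5, 0], [0, 0, -0.2, 0, 0, -0.5, 0]]}}

```text
time: 75.97
tcp_pos: [0.4972, -0.0884, 0.347]
tcp_rot: [-0.952, -2.994, -0.001]
force: [-0.4, -0.1, -0.2]
grip_width: 0.0473
```

```bash
python3 -c "
from snap import *
kn('C',.165,54.8);snap('wrist','kA3')"
```

```text
shift [-0.0022  0.895   0.0083] turn [ 0.0002 -0.0002 -0.0007] q6 -1.244 yaw 54.74 grasp [ 0.4972 -0.0883  0.167 ] F [-0.4 -0.1 -0.2] w 0.0473
```

View pics/wrist_kA3.png

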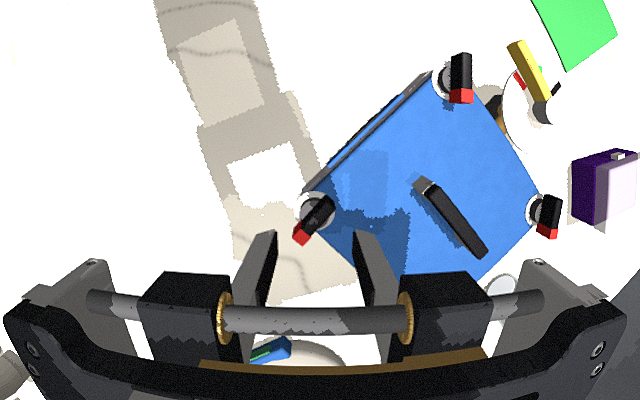

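>>> {"fn": "servo_tool", "kwargs": {"targets": [[0, 0.2, 0, 0, 0, 0, 0], [0, 0.4, 0, 0, 0, 0, 0], [0, 0.6, 0, 0, 0, 0, 0], [0, 0.8, 0, 0, 0, 0, 0], [-0.002, 0.895, 0.008, 0, 0, 0, 0], [-0.002, 0.895, 0.008, 0, 0, 0, 0], [-0.002, 0.895, 0.008, 0, 0, 0, 0]]}}

```text
time: 76.9
tcp_pos: [0.6262, 0.0935, 0.345]
tcp_rot: [-0.951, -2.994, 0.001]
force: [-0.3, -0.2, -0.6]
grip_width: 0.047
```

```bash
python3 -c "
from snap import *
kn('C',.117,54.8)"
```

```text
shift [-0.0008  0.0031  0.1921] turn [-0.0005 -0.0002 -0.0007] q6 -0.897 yaw 54.74 grasp [0.6261 0.0934 0.165 ] F [-0.3 -0.2 -0.6] w 0.047
```

>>> {"fn": "servo_tool", "kwargs": {"targets": [[0, 0.002, 0.1, 0, 0, 0, 0], [0, 0.002, 0.185, 0, 0, 0, 0], [0, 0.002, 0.192, 0, 0, 0, 0], [0, 0.002, 0.192, 0, 0, 0, -1], [0, 0.002, 0.192, 0, 0, 0, -1], [0, 0.002, 0.192, 0, 0, 0, -1], [0, 0.002, 0.192, 0, 0, 0, -1], [0, 0.002, 0.192, 0, 0, 0, -1], [0, 0.002, 0.192, 0, 0, 0, -1]], "newtons": 25}}

```text
time: 78.03
tcp_pos: [0.6266, 0.0938, 0.2978]
tcp_rot: [-0.951, -2.994, 0.003]
force: [-2.9, -4.1, 4.7]
grip_width: 0.0097
```

>>> {"fn": "servo_tool", "kwargs": {"targets": [[0, 0, 0, 0, 0, 0.08, -1], [0, 0, 0, 0, 0, 0.16, -1], [0, 0, 0, 0, 0, 0.24, -1], [0, 0, 0, 0, 0, 0.32, -1], [0, 0, 0, 0, 0, 0.4, -1], [0, 0, 0, 0, 0, 0.45, -1], [0, 0, 0, 0, 0, 0.48, -1], [0, 0, 0, 0, 0, 0.5, -1], [0, 0, 0, 0, 0, 0.5, -1]]}}

```text
time: 79.15
tcp_pos: [0.6265, 0.0936, 0.2978]
tcp_rot: [2.022, 2.403, -0.004]
force: [-3.8, -5.0, 4.7]
grip_width: 0.0103
```

```bash
python3 -c "
from snap import *
kn('C',.117,9.8);print(pose()[2]['wrist_torque'])"
```

```text
shift [0.0015 0.0015 0.0034] turn [-0.0008  0.0016  0.0003] q6 -0.112 yaw 9.83 grasp [0.6263 0.0931 0.1178] F [-3.8 -5.   4.7] w 0.0103
[-1.03153718  0.84875373  0.47477843]
```

>>> {"fn": "servo_tool", "kwargs": {"targets": [[0, 0, 0, 0, 0, 0, -0.1], [0, 0, 0, 0, 0, 0, -0.1], [0, 0, 0, 0, 0, 0, -0.1], [0, 0, -0.1, 0, 0, 0, 0], [0, 0, -0.2, 0, 0, -0.11, 0], [0, 0, -0.2, 0, 0, -0.22, 0], [0, 0, -0.2, 0, 0, -0.33, 0], [0, 0, -0.2, 0, 0, -0.44, 0], [0, 0, -0.2, 0, 0, -0.5, 0], [0, 0, -0.2, 0, 0, -0.5, 0]]}}

```text
time: 80.4
tcp_pos: [0.6269, 0.0947, 0.347]
tcp_rot: [-0.951, -2.994, -0.001]
force: [0.3, -0.4, -1.1]
grip_width: 0.0468
```

```bash
python3 -c "
from snap import *
kn('B',.165,54.8)"
```

```text
shift [ 0.4448 -0.4501  0.0078] turn [ 0.0003 -0.0001 -0.0006] q6 -0.895 yaw 54.75 grasp [0.6269 0.0948 0.167 ] F [ 0.3 -0.4 -1.1] w 0.0468
```

>>> {"fn": "servo_tool", "kwargs": {"targets": [[0.15, -0.15, 0, 0, 0, 0, 0], [0.3, -0.3, 0, 0, 0, 0, 0], [0.44, -0.44, 0, 0, 0, 0, 0], [0.445, -0.45, 0.008, 0, 0, 0, 0], [0.445, -0.45, 0.008, 0, 0, 0, 0], [0.445, -0.45, 0.008, 0, 0, 0, 0]]}}

```text
time: 81.15
tcp_pos: [0.4722, 0.0668, 0.3455]
tcp_rot: [0.95, 2.993, 0.001]
force: [-0.0, 0.3, -0.3]
grip_width: 0.0468
```

```bash
python3 -c "
from snap import *
kn('B',.117,54.8)"
```

```text
shift [ 0.0043 -0.0019  0.194 ] turn [ 0.0005  0.0005 -0.0003] q6 -0.935 yaw 54.77 grasp [0.4724 0.0668 0.1655] F [-0.   0.3 -0.3] w 0.0468
```

>>> {"fn": "servo_tool", "kwargs": {"targets": [[0.003, -0.001, 0.1, 0, 0, 0, 0], [0.003, -0.001, 0.185, 0, 0, 0, 0], [0.003, -0.001, 0.194, 0, 0, 0, 0], [0.003, -0.001, 0.194, 0, 0, 0, -1], [0.003, -0.001, 0.194, 0, 0, 0, -1], [0.003, -0.001, 0.194, 0, 0, 0, -1], [0.003, -0.001, 0.194, 0, 0, 0, -1], [0.003, -0.001, 0.194, 0, 0, 0, -1], [0.003, -0.001, 0.194, 0, 0, 0, -1]], "newtons": 25}}

```text
time: 82.28
tcp_pos: [0.4706, 0.0671, 0.2973]
tcp_rot: [0.949, 2.993, 0.002]
force: [1.8, 1.8, 3.0]
grip_width: 0.0095
```

>>> {"fn": "servo_tool", "kwargs": {"targets": [[0, 0, 0, 0, 0, 0.08, -1], [0, 0, 0, 0, 0, 0.16, -1], [0, 0, 0, 0, 0, 0.24, -1], [0, 0, 0, 0, 0, 0.32, -1], [0, 0, 0, 0, 0, 0.4, -1], [0, 0, 0, 0, 0, 0.45, -1], [0, 0, 0, 0, 0, 0.48, -1], [0, 0, 0, 0, 0, 0.5, -1], [0, 0, 0, 0, 0, 0.5, -1]]}}

```text
time: 83.4
tcp_pos: [0.4701, 0.0668, 0.2973]
tcp_rot: [2.022, 2.404, -0.001]
force: [-3.0, -0.5, 5.4]
grip_width: 0.0103
```

```bash
python3 -c "
from snap import *
kn('B',.117,9.8);print(pose()[2]['wrist_torque'])"
```

```text
shift [0.     0.0041 0.001 ] turn [-0.0003  0.0003  0.0006] q6 -0.15 yaw 9.85 grasp [0.47   0.0667 0.1173] F [-3.  -0.5  5.4] w 0.0103
[-0.05197296  0.46619152  0.47444985]
```

>>> {"fn": "servo_tool", "kwargs": {"targets": [[0, 0, 0, 0, 0, 0, -0.1], [0, 0, 0, 0, 0, 0, -0.1], [0, 0, 0, 0, 0, 0, -0.1], [0, 0, -0.1, 0, 0, 0, 0], [0, 0, -0.2, 0, 0, -0.11, 0], [0, 0, -0.2, 0, 0, -0.22, 0], [0, 0, -0.2, 0, 0, -0.33, 0], [0, 0, -0.2, 0, 0, -0.44, 0], [0, 0, -0.2, 0, 0, -0.5, 0], [0, 0, -0.2, 0, 0, -0.5, 0]]}}

```text
time: 84.65
tcp_pos: [0.4703, 0.0669, 0.3464]
tcp_rot: [-0.952, -2.994, 0.0]
force: [0.0, -1.1, 0.7]
grip_width: 0.0469
```

```bash
python3 -c "
from snap import *
kn('D',.165,54.8)"
```

```text
shift [-0.8958  0.0042  0.0053] turn [-0.0001 -0.0002 -0.0009] q6 -0.933 yaw 54.72 grasp [0.4702 0.0669 0.1664] F [ 0.  -1.1  0.7] w 0.0469
```

>>> {"fn": "servo_tool", "kwargs": {"targets": [[-0.2, 0, 0, 0, 0, 0, 0], [-0.4, 0, 0, 0, 0, 0, 0], [-0.6, 0, 0, 0, 0, 0, 0], [-0.8, 0.004, 0, 0, 0, 0, 0], [-0.896, 0.004, 0.005, 0, 0, 0, 0], [-0.896, 0.004, 0.005, 0, 0, 0, 0], [-0.896, 0.004, 0.005, 0, 0, 0, 0]]}}

```text
time: 85.52
tcp_pos: [0.6534, -0.061, 0.3452]
tcp_rot: [-0.95, -2.993, -0.0]
force: [-0.5, 0.9, 0.6]
grip_width: 0.0469
```

```bash
python3 -c "
from snap import *
kn('D',.117,54.8)"
```

```text
shift [-0.0025 -0.0014  0.1927] turn [-0.0001 -0.0007 -0.0003] q6 -1.135 yaw 54.77 grasp [ 0.6533 -0.0609  0.1652] F [-0.5  0.9  0.6] w 0.0469
```

>>> {"fn": "servo_tool", "kwargs": {"targets": [[-0.002, -0.001, 0.1, 0, 0, 0, 0], [-0.002, -0.001, 0.185, 0, 0, 0, 0], [-0.002, -0.001, 0.192, 0, 0, 0, 0], [-0.002, -0.001, 0.192, 0, 0, 0, -1], [-0.002, -0.001, 0.192, 0, 0, 0, -1], [-0.002, -0.001, 0.192, 0, 0, 0, -1], [-0.002, -0.001, 0.192, 0, 0, 0, -1], [-0.002, -0.001, 0.192, 0, 0, 0, -1], [-0.002, -0.001, 0.192, 0, 0, 0, -1]], "newtons": 25}}

```text
time: 86.65
tcp_pos: [0.654, -0.0624, 0.2981]
tcp_rot: [0.951, 2.994, -0.002]
force: [-2.1, -1.9, 3.6]
grip_width: 0.0096
```

>>> {"fn": "servo_tool", "kwargs": {"targets": [[0, 0, 0, 0, 0, 0.08, -1], [0, 0, 0, 0, 0, 0.16, -1], [0, 0, 0, 0, 0, 0.24, -1], [0, 0, 0, 0, 0, 0.32, -1], [0, 0, 0, 0, 0, 0.4, -1], [0, 0, 0, 0, 0, 0.45, -1], [0, 0, 0, 0, 0, 0.48, -1], [0, 0, 0, 0, 0, 0.5, -1], [0, 0, 0, 0, 0, 0.5, -1]]}}

```text
time: 87.78
tcp_pos: [0.6532, -0.0631, 0.2981]
tcp_rot: [-2.023, -2.403, 0.007]
force: [-5.9, -3.7, 5.0]
grip_width: 0.0106
```

```bash
python3 -c "
from snap import *
kn('D',.117,9.8);print(pose()[2]['wrist_torque'])"
```

```text
shift [0.0054 0.003  0.0043] turn [-0.0025  0.0016  0.0001] q6 -0.353 yaw 9.81 grasp [ 0.6526 -0.0636  0.1181] F [-5.9 -3.7  5. ] w 0.0106
[-0.9289292   1.21633838  0.46939449]
```

>>> {"fn": "servo_tool", "kwargs": {"targets": [[0, 0, 0, 0, 0, 0, -0.1], [0, 0, 0, 0, 0, 0, -0.1], [0, 0, 0, 0, 0, 0, -0.1], [0, 0, -0.1, 0, 0, 0, 0], [0, 0, -0.3, 0, 0, 0, 0], [0, 0, -0.5, 0, 0, 0, 0], [0, 0, -0.5, 0, 0, 0, 0], [0, 0, -0.5, 0, 0, 0, 0]]}}

```text
time: 88.78
tcp_pos: [0.6542, -0.0617, 0.4216]
tcp_rot: [-2.023, -2.403, 0.0]
force: [-0.5, 0.2, -0.1]
grip_width: 0.0469
```

```bash
python3 -c "
from snap import *
goy((.576,-.08,.25),9.8)"
```

```text
shift [-0.0188 -0.3206 -0.0334] turn [-0.0004 -0.0004  0.0001] q6 -0.352 yaw 9.81 grasp [ 0.654  -0.0616  0.2416] F [-0.5  0.2 -0.1] w 0.0469
```

>>> {"fn": "servo_tool", "kwargs": {"targets": [[0, -0.15, -0.03, 0, 0, 0, 0], [-0.02, -0.32, -0.033, 0, 0, 0, 0], [-0.02, -0.32, -0.033, 0, 0, 0, 0], [-0.02, -0.32, -0.033, 0, 0, 0, 0]]}}

```text
time: 89.28
tcp_pos: [0.5764, -0.0804, 0.429]
tcp_rot: [-2.022, -2.401, 0.001]
force: [0.6, -0.2, 0.1]
grip_width: 0.0468
```

```bash
python3 -c "
from knobs import *
img,d,c=snap('wrist','k90');bars('wrist_k90.npz')
P=depthz('wrist',d,c)
for u,v in [(260,70),(370,70),(260,160),(370,160)]: print(P[v,u].round(4))
snap('top','k90')
a=np.deg2rad(9.8);print('valve axis',np.array([.5614,.003])+.137*np.array([-np.sin(a),np.cos(a)]))
"
```

```text
px [233.  34.] ctr [472.5  65.2] size [12.1 39.3] ang 103.5 z 0.114
px [395.  34.] ctr [625.7  91.5] size [12.2 39.7] ang 102.2 z 0.1141
px [236. 191.] ctr [499.1 -88.4] size [12.8 40.1] ang 101.5 z 0.1142
px [392. 191.] ctr [651.8 -62.3] size [10.5 40.3] ang 103.6 z 0.1143
[0.4989 0.0357 0.0831]
[0.6121 0.0554 0.0822]
[ 0.5139 -0.0594  0.0828]
[ 0.6299 -0.0395  0.0821]
valve axis [0.5380813  0.13800088]
```

View pics/wrist_k90.png

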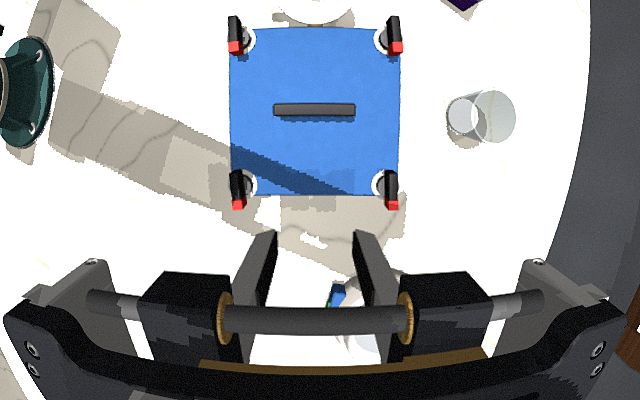

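```bash
python3 -c "
from snap import *
goy((.590,.14,.22),99.8)"
```

```text
shift [0.8593 0.2018 0.1186] turn [-1.000e-04 -1.000e-03 -9.998e-01] q6 -0.407 yaw 9.82 grasp [ 0.5767 -0.0802  0.2495] F [-0.  -0.  -0.9] w 0.0466
```

>>> {"fn": "servo_tool", "kwargs": {"targets": [[0.15, 0.05, 0, 0, 0, -0.11, 0], [0.3, 0.1, 0, 0, 0, -0.22, 0], [0.45, 0.15, 0, 0, 0, -0.33, 0], [0.6, 0.2, 0, 0, 0, -0.44, 0], [0.75, 0.2, 0.03, 0, 0, -0.55, 0], [0.86, 0.2, 0.06, 0, 0, -0.66, 0], [0.86, 0.2, 0.09, 0, 0, -0.77, 0], [0.86, 0.2, 0.118, 0, 0, -0.88, 0], [0.86, 0.2, 0.118, 0, 0, -1, 0], [0.86, 0.2, 0.118, 0, 0, -1, 0], [0.86, 0.2, 0.118, 0, 0, -1, 0]]}}

```text
time: 90.75
tcp_pos: [0.5893, 0.1402, 0.4009]
tcp_rot: [0.265, -3.13, -0.0]
force: [0.8, 0.4, -0.7]
grip_width: 0.0473
```

```bash
cat > lever.py <<'E'
from snap import *
def lever(f):
    z=np.load(f);c=(z["K"],z["R"],z["t"]);img=z["img"];hsv=cv2.cvtColor(img,cv2.COLOR_BGR2HSV);P=depthz("wrist",z["d"],c)
    m=cv2.inRange(hsv,(18,110,40),(36,255,255))&((P[...,2]>.1)&(P[...,2]<.118)).astype(np.uint8)*255
    N,l,st,ce=cv2.connectedComponentsWithStats(m);k=1+np.argmax(st[1:,4])
    ct=max(cv2.findContours((l==k).astype(np.uint8),0,cv2.CHAIN_APPROX_NONE)[0],key=len)[:,0]
    w=plane("wrist",ct,.108,c);r=cv2.minAreaRect((w*1000).astype(np.float32));bx=cv2.boxPoints(r)
    e=bx[1]-bx[0] if np.hypot(*(bx[1]-bx[0]))>np.hypot(*(bx[2]-bx[1])) else bx[2]-bx[1]
    print("lever px",ce[k].round(),"ctr",np.round(r[0],1),"size",np.round(r[1],1),"ang",(np.rad2deg(np.arctan2(e[1],e[0]))%180).round(1),"z",np.median(P[...,2][l==k]).round(4))
    return P
E
python3 - <<'E'
from lever import *
snap("wrist","valve");P=lever("wrist_valve.npz");np.save("Pv.npy",P)
go((.5,.13,.2),np.deg2rad(99.8))
E
```

```text
lever px [331. 102.] ctr [498.8 137.2] size [54.7  9.8] ang 1.3 z 0.1072
shift [0.3585 0.0201 0.0842] turn [ 0.0001  0.     -0.0013] q6 -1.6 grasp now [0.5892 0.1401 0.221 ]
```

View pics/wrist_valve.png

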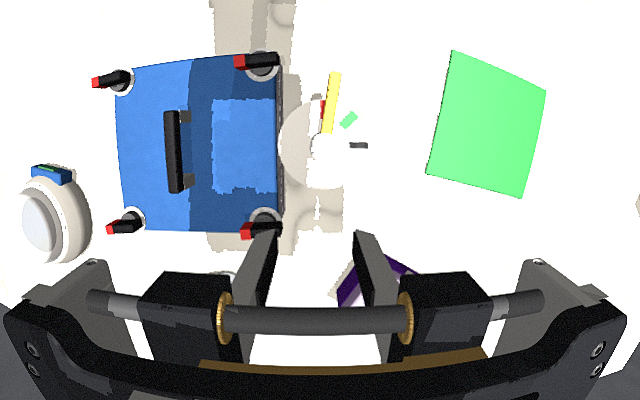

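```bash
python3 -c "
from snap import *
goy((.4935,.1379,.160),90.8)"
```

```text
shift [0.3788 0.0557 0.2442] turn [ 0.0001 -0.      0.0987] q6 -1.6 yaw 99.69 grasp [0.5892 0.1401 0.221 ] F [ 0.6 -0.4  0. ] w 0.0471
```

>>> {"fn": "servo_tool", "kwargs": {"targets": [[0.15, 0.03, 0.05, 0, 0, 0.05, -0.2], [0.3, 0.05, 0.1, 0, 0, 0.099, -0.2], [0.379, 0.056, 0.2, 0, 0, 0.099, -0.2], [0.379, 0.056, 0.244, 0, 0, 0.099, -0.2], [0.379, 0.056, 0.244, 0, 0, 0.099, -0.2], [0.379, 0.056, 0.244, 0, 0, 0.099, -0.2]]}}

```text
time: 91.55
tcp_pos: [0.4942, 0.1376, 0.3411]
tcp_rot: [-0.023, 3.14, 0.001]
force: [0.3, 0.0, 0.7]
grip_width: 0.0375
```

```bash
python3 -c "
from lever import *
goy((.4935,.1379,.108),90.8);snap('wrist','valve2');lever('wrist_valve2.npz')"
```

```text
shift [0.0031 0.0011 0.2125] turn [0.0002 0.0012 0.0006] q6 -1.425 yaw 90.85 grasp [0.4945 0.1377 0.1611] F [0.3 0.  0.7] w 0.0375
lever px [316. 225.] ctr [497.4 137.8] size [57.1  9.9] ang 0.8 z 0.1073
```

View pics/wrist_valve2.png

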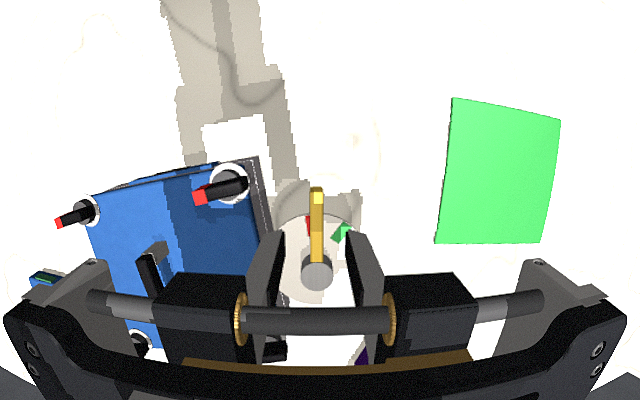

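>>> {"fn": "servo_tool", "kwargs": {"targets": [[0.003, 0.003, 0.1, 0, 0, 0, -0.2], [0.003, 0.003, 0.2, 0, 0, 0, -0.2], [0.003, 0.003, 0.212, 0, 0, 0, -0.2], [0.003, 0.003, 0.212, 0, 0, 0, -1], [0.003, 0.003, 0.212, 0, 0, 0, -1], [0.003, 0.003, 0.212, 0, 0, 0, -1], [0.003, 0.003, 0.212, 0, 0, 0, -1], [0.003, 0.003, 0.212, 0, 0, 0, -1]], "newtons": 15}}

```text
time: 92.6
tcp_pos: [0.4926, 0.1385, 0.2882]
tcp_rot: [-0.025, 3.139, 0.001]
force: [0.3, 0.7, 3.4]
grip_width: 0.0096
```

```bash
python3 - <<'E'
from h import *
ax=np.array([.5385,.1388]);
for th in (180.8,171,162,153,144.8):
    t=np.deg2rad(th);g=ax+.045*np.array([np.cos(t),np.sin(t)]);print(th,end=" ");goy((*g,.108),th-90)
E
```

```text
180.8 shift [-0.0035 -0.0014  0.0008] turn [0.0005 0.0014 0.0011] q6 -1.423 yaw 90.9 grasp [0.493  0.1387 0.1082] F [0.3 0.7 3.4] w 0.0096
171 shift [-0.0062  0.0292  0.0009] turn [0.0006 0.0013 0.11  ] q6 -1.423 yaw 90.9 grasp [0.493  0.1387 0.1082] F [0.3 0.7 3.4] w 0.0096
162 shift [-0.0132  0.0566  0.0009] turn [0.0007 0.0013 0.21  ] q6 -1.423 yaw 90.9 grasp [0.493  0.1387 0.1082] F [0.3 0.7 3.4] w 0.0096
153 shift [-0.0244  0.0825  0.0009] turn [0.0008 0.0012 0.31  ] q6 -1.423 yaw 90.9 grasp [0.493  0.1387 0.1082] F [0.3 0.7 3.4] w 0.0096
144.8 shift [-0.0381  0.1043  0.001 ] turn [0.0009 0.0012 0.4011] q6 -1.423 yaw 90.9 grasp [0.493  0.1387 0.1082] F [0.3 0.7 3.4] w 0.0096
```

>>> {"fn": "servo_tool", "kwargs": {"targets": [[-0.001, 0.015, 0, 0, 0, 0.055, -1], [-0.003, 0.03, 0, 0, 0, 0.11, -1], [-0.006, 0.044, 0, 0, 0, 0.16, -1], [-0.01, 0.058, 0, 0, 0, 0.21, -1], [-0.015, 0.071, 0, 0, 0, 0.26, -1], [-0.021, 0.084, 0, 0, 0, 0.31, -1], [-0.028, 0.095, 0, 0, 0, 0.355, -1], [-0.035, 0.106, 0, 0, 0, 0.4, -1], [-0.035, 0.106, 0, 0, 0, 0.4, -1], [-0.035, 0.106, 0, 0, 0, 0.4, -1]]}}

```text
time: 93.85
tcp_pos: [0.5009, 0.1652, 0.2882]
tcp_rot: [0.946, 2.994, 0.003]
force: [-1.0, 1.4, 5.5]
grip_width: 0.0095
```

```bash
python3 - <<'E'
from h import *
goy((.5017,.1647,.108),54.8)
E
```

```text
shift [-0.0039  0.0003  0.001 ] turn [0.0013 0.0005 0.0017] q6 -0.748 yaw 54.95 grasp [0.5012 0.1654 0.1082] F [-1.   1.4  5.5] w 0.0095
```

>>> {"fn": "servo_tool", "kwargs": {"targets": [[0, 0, 0, 0, 0, 0, -0.3], [0, 0, 0, 0, 0, 0, -0.3], [0, 0, 0, 0, 0, 0, -0.3], [0, 0, -0.1, 0, 0, 0, -0.2], [0, 0, -0.3, 0, 0, 0, 0], [0, 0, -0.4, 0, 0, 0, 0], [0, 0, -0.4, 0, 0, 0, 0], [0, 0, -0.4, 0, 0, 0, 0]]}}

```text
time: 94.85
tcp_pos: [0.5004, 0.1649, 0.3854]
tcp_rot: [-0.947, -2.993, 0.002]
force: [-0.1, -0.2, 0.3]
grip_width: 0.0472
```

```bash
python3 - <<'E'
from lever import *
snap("wrist","valve3");lever("wrist_valve3.npz");goy((.580,.11,.24),54.8)
E
```

```text
lever px [316. 211.] ctr [505.1 162.4] size [ 9.9 56.6] ang 144.9 z 0.1072
shift [-0.3863  0.0033 -0.1413] turn [-0.0018 -0.0016  0.0009] q6 -0.747 yaw 54.88 grasp [0.4997 0.1647 0.2049] F [ 0.1 -0.7 -0.2] w 0.0472
```

View pics/wrist_valve3.png

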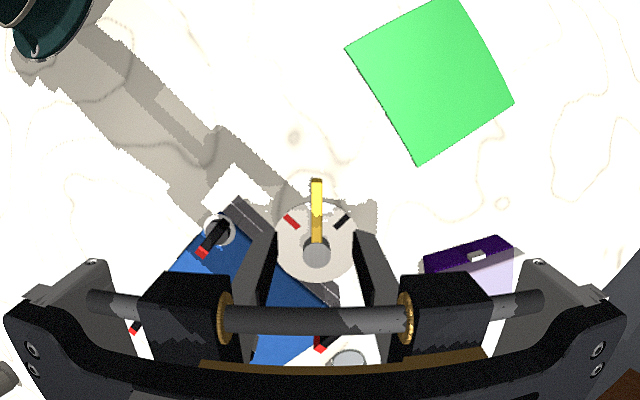

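>>> {"fn": "servo_tool", "kwargs": {"targets": [[0, 0, -0.2, 0, 0, 0, 0], [0, -0.2, -0.4, 0, 0, 0, 0], [0, -0.4, -0.5, 0, 0, 0, 0], [0, -0.6, -0.5, 0, 0, 0, 0], [0, -0.7, -0.5, 0, 0, 0, 0], [0, -0.7, -0.5, 0, 0, 0, 0], [0, -0.7, -0.5, 0, 0, 0, 0]]}}

```text
time: 95.78
tcp_pos: [0.4005, 0.0221, 0.511]
tcp_rot: [-0.947, -2.993, -0.0]
force: [-0.1, -0.1, 0.8]
grip_width: 0.047
```

```bash
python3 - <<'E'
from lever import *
for n in("top","scene"):
    img,d,c=snap(n,"end",1.6)
    o=img[110:280,180:500] if n=="top" else img[120:310,150:480]
    cv2.imwrite(f"pics/{n}_endz.png",cv2.convertScaleAbs(cv2.resize(o,None,fx=2.4,fy=2.4,interpolation=cv2.INTER_CUBIC),alpha=1.7))
    P=depthz(n,d,c)
    for g in[(.5,.03),(.6,.04),(.52,-.05),(.61,-.02)]:
        u,v=np.round(proj(n,np.array([[*g,.083]]),c)[0]).astype(int);print(n,g,P[v-1:v+2,u-1:u+2,2].mean().round(4))
print(ctrl.observe()["time"])
E
```

```text
top (0.5, 0.03) 0.7017
top (0.6, 0.04) 0.0826
top (0.52, -0.05) 0.6951
top (0.61, -0.02) 0.084
scene (0.5, 0.03) 0.0825
scene (0.6, 0.04) 0.0828
scene (0.52, -0.05) 0.0828
scene (0.61, -0.02) 0.0827
95.875
```

View pics/top_endz.png

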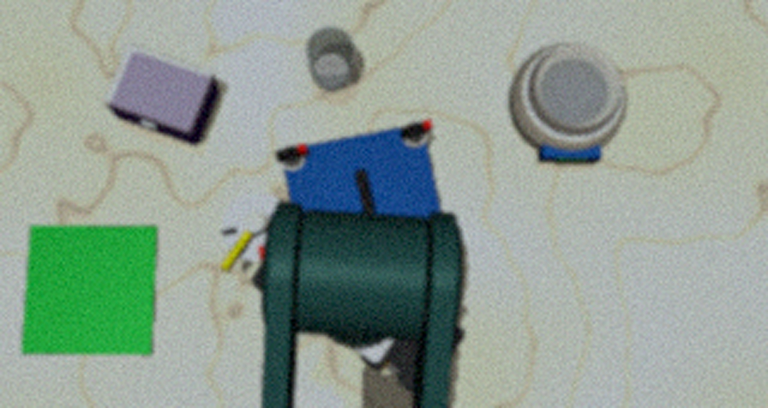

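View pics/scene_endz.png

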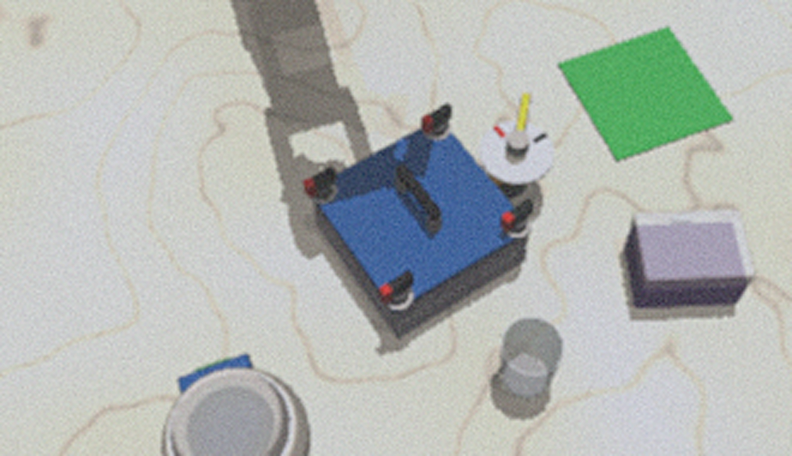

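The final views show the cover flat and home with its plate at about 0.083 m. All four knobs lie along the cover's y, the lever is on the green mark between red and black, the mat is empty and the bystanders have not moved.

```bash
python3 -c "
from workcell import ctrl
print(ctrl.finish_job())"
```

```text
the job is handed in; nothing more can be done
None
```

The whole job was done in the order asked and handed in at about 96 s of the 210 s allowed; no verdict is reported.

**What I did**
- **Vials:** three were present. All three are in wells, with the caps at about 60 mm and the mat empty.
- **Cover:** I lowered it onto the vessel until the force showed it resting on the rim, then released it.
- **Knobs:** I turned them in the order a, c, b, d, first all to 45 degrees, then all to their stops.
- **Valve:** I opened the lever to the green mark and let go.

**Last checks**
- **Cover height:** the plate top read 82 to 83 mm at all four points, against 83 mm expected.
- **Knob angles:** bars read 101.5 to 103.6 degrees against about 103.8 at the stop. Each knob took about 0.47 N m at the end of its turn, so I take them all as snug. The worst reading, 2 degrees off, is knob a, which I put down to measurement scatter.
- **Valve angle:** the lever read 144.9 degrees against 144.8 for the mark.
- **Bystanders:** they look unmoved by eye in the final pictures; I did not measure them.

**What disagreed along the way**
- The cameras differed from each other by 2 to 3 mm. I corrected for this using how things sat when gripped.
- The second vial briefly caught the edge of its well at about 3 N and went in after a 1 mm shift.
- The lever already stood about 9 degrees open in the first picture, before I had touched it.
- The final top view had half the cover hidden by the arm, so that check relies on the scene and wrist cameras.

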